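# Clear the drip plate and draw the tube carriers from the cooling block

### The job

With the scraper, wipe every chip of broken porcelain off the steel plate into its catch trough, touching the chips with nothing else, and stand the scraper back on the bench. Then take the hook from its rack, draw every tube carrier out of its deep bore by its wire loop (no fingers in the bores), stand the carriers upright on the clean plate, and hang the hook back in its rack. Leave the other things on the bench alone.

Things in the scene. Friction and masses are not known exactly. Their poses are not given: they have to be found in the camera images.
- plate_top (a point): centre of the top of a fixed bare-steel plate, 200 x 200 mm, 35 mm above the bench. Its x and y run along its edges. Edges x = -100 and +100 mm carry lips 5 mm thick, 10 mm high (clear width x from -95 to +95). Edge y = -100 mm is plain, without a lip. Along edge y = +100 mm runs the catch trough
- trough (a point): centre of the floor of the plate's catch trough (part of the plate, same axes), 31 mm below the plate's top; clear inside 190 mm along x and 60 mm along y (100 to 160 mm from the plate's centre). Its outer wall stands 15 mm above the plate's top, its end walls 10 mm
- scraper_grip (a point): grip point of the loose hand scraper standing on the bench: white block 110 long (its y) x 30 thick (its x) x 25 mm high with a flat rubber sole, and on it a central upright handle 60 long (y), 18 thick (x), from 25 to 105 mm above the sole. This point is in the handle 83 mm above the sole; pinch across the 18 mm. 180 g, z up, same either way round
- hook_grip (a point): centre of the handle of the loose hook tool that hangs upright in its rack: black square handle 20 x 20 x 52 mm (this point half-way up); under it a steel collar 40 mm across (26 to 31 mm below this point); then a rod 5.6 mm thick straight down on the axis to 131 mm below this point, where it turns square to the tool's own +x. 90 g, z up, faces along x and y
- hook_arm (a point): middle of the upper side of the hook's arm, where a hung wire rests: 125 mm below hook_grip and 6.5 mm from the rod's axis towards the tool's +x. The arm is 5.6 mm thick (underside 131 mm below the grip point) and ends in a tip turned up 7 mm above its upper side; tip and all it reaches 15.5 mm from the rod's axis. Room for a wire between rod and tip: about 6 mm
- hook_seat (a point): point on the hook tool's axis at the underside of the collar (31 mm below hook_grip, 100 mm above the hook's lowest side); it coincides with rack_seat when the tool hangs in the rack. Axes as hook_grip
- rack_seat (a point): place in the fixed white rack where the hook hangs: on two level prongs along the rack's x (x = -25 to +45 mm), 125 mm above the bench, 14 mm wide with a 22 mm slot between them; an upright no higher than the prongs at x = 41 to 55 mm. The collar rests on the prongs, the rod in the slot, hook pointing to the rack's +x; the tool lifts out straight up and goes back straight down
- block: the fixed cooling block, 136 x 136 mm and 115 mm high, white sides, bare aluminium top; origin at the centre of its underside. Four round upright bores, 52 mm across, open at the top with their floors 10 mm above the bench (105 mm deep), at x, y = (+-32, +-32) mm in its axes
- carrier1_loop (a point): middle of the top bar of the wire loop on tube carrier 1 of 4 (3 or 4 are there, else None), at the bottom of a bore: white disc, 44 mm across, 24 high, with an upright dark 3.6 mm wire loop over its middle, in its own y-z plane. Bar along y, its axis 50.5 mm above the disc's underside; opening 24 to 48.5 mm above it, 18 (top) to 32 mm wide, entered along x from either side. 70 g
- carrier2_loop (a point): middle of the top bar of the wire loop on tube carrier 2 of 4 (3 or 4 are there, else None), at the bottom of a bore: white disc, 44 mm across, 24 high, with an upright dark 3.6 mm wire loop over its middle, in its own y-z plane. Bar along y, its axis 50.5 mm above the disc's underside; opening 24 to 48.5 mm above it, 18 (top) to 32 mm wide, entered along x from either side. 70 g
- carrier3_loop (a point): middle of the top bar of the wire loop on tube carrier 3 of 4 (3 or 4 are there, else None), at the bottom of a bore: white disc, 44 mm across, 24 high, with an upright dark 3.6 mm wire loop over its middle, in its own y-z plane. Bar along y, its axis 50.5 mm above the disc's underside; opening 24 to 48.5 mm above it, 18 (top) to 32 mm wide, entered along x from either side. 70 g
- carrier4_loop (a point): middle of the top bar of the wire loop on tube carrier 4 of 4 (3 or 4 are there, else None), at the bottom of a bore: white disc, 44 mm across, 24 high, with an upright dark 3.6 mm wire loop over its middle, in its own y-z plane. Bar along y, its axis 50.5 mm above the disc's underside; opening 24 to 48.5 mm above it, 18 (top) to 32 mm wide, entered along x from either side. 70 g
- chip1_center (a point): centre of loose chip 1 of broken white porcelain, about 22 x 16 x 9 mm, 12 g, lying on the plate (three or four of the four chips are there; None if absent)
- chip2_center (a point): centre of loose chip 2 of broken white porcelain, about 18 x 18 x 8 mm, 12 g, lying on the plate (three or four of the four chips are there; None if absent)
- chip3_center (a point): centre of loose chip 3 of broken white porcelain, about 24 x 14 x 10 mm, 12 g, lying on the plate (three or four of the four chips are there; None if absent)
- chip4_center (a point): centre of loose chip 4 of broken white porcelain, about 20 x 15 x 8 mm, 12 g, lying on the plate (three or four of the four chips are there; None if absent)
- reagent: bystander, to be left alone: amber reagent bottle, 56 mm across, 130 mm high, standing loose on the bench; origin under its centre
- pot: bystander, to be left alone: small clear pot, 34 mm across, 45 mm high, standing loose on the bench; origin under its centre
- beaker: bystander, to be left alone: glass beaker, 64 mm across, 75 mm high, standing loose on the bench; origin under its centre
- slidebox: bystander, to be left alone: flat pack of glass slides, 26 x 76 x 12 mm, standing loose on the bench; origin under its centre
- bulb: bystander, to be left alone: orange rubber bulb (40 mm ball) with a glass tube along its +x, 145 mm long, standing loose on the bench; origin under its centre (under the ball)
There are look-alikes about, which are no part of the job. What is shaped like the part that bears carrier2_loop but blue or purple is not meant.

How it is judged:
On the way, in this order (a step that is already met when the one before it is completed fails the run):
1. every chip lies in the catch trough (y of chip1_center in the frame of plate_top between 0.098 and 0.165 m and x of chip1_center in the frame of plate_top between -0.1 and 0.1 m and z of each of chip1_center, chip2_center, chip3_center, chip4_center in the frame of plate_top below -0.004 m and y of chip2_center in the frame of plate_top between 0.098 and 0.165 m and x of chip2_center in the frame of plate_top between -0.1 and 0.1 m and y of chip3_center in the frame of plate_top between 0.098 and 0.165 m and x of chip3_center in the frame of plate_top between -0.1 and 0.1 m and y of chip4_center in the frame of plate_top between 0.098 and 0.165 m and x of chip4_center in the frame of plate_top between -0.1 and 0.1 m), for 0.3 s.
2. every tube carrier stands upright on the plate (x of carrier1_loop in the frame of plate_top between -0.095 and 0.095 m and y of carrier1_loop in the frame of plate_top between -0.1 and 0.1 m and z of carrier1_loop in the frame of plate_top between 0.045 and 0.056 m and angle between each of carrier1_loop, carrier2_loop, carrier3_loop, carrier4_loop's own z axis and vertical below 0.12 rad and x of carrier2_loop in the frame of plate_top between -0.095 and 0.095 m and y of carrier2_loop in the frame of plate_top between -0.1 and 0.1 m and z of carrier2_loop in the frame of plate_top between 0.045 and 0.056 m and x of carrier3_loop in the frame of plate_top between -0.095 and 0.095 m and y of carrier3_loop in the frame of plate_top between -0.1 and 0.1 m and z of carrier3_loop in the frame of plate_top between 0.045 and 0.056 m and x of carrier4_loop in the frame of plate_top between -0.095 and 0.095 m and y of carrier4_loop in the frame of plate_top between -0.1 and 0.1 m and z of carrier4_loop in the frame of plate_top between 0.045 and 0.056 m), for 0.3 s.
At the end, for the whole second after the job is handed in: every chip lies in the catch trough, below the plate's top; every carrier stands at rest, upright within 0.12 rad, on the plate between its lips; the hook hangs upright in its rack, its collar on the prongs and within 13 mm of its place; the scraper stands upright on its sole on the bench (all of step 1 and all of step 2 and linear speed of each of carrier1, carrier2, carrier3, carrier4, hook, scraper below 0.02 m/s and distance between hook_seat and rack_seat below 0.013 m and angle between each of hook_grip, scraper_grip's own z axis and vertical below 0.12 rad and height (world z) of scraper_grip between 0.075 and 0.09 m); the robot touches nothing.
It fails at once if a chip is touched by the fingers or the hook (contact force between any of the fingers, hook and chip1 above 0.5 N or contact force between any of the fingers, hook and chip2 above 0.5 N or contact force between any of the fingers, hook and chip3 above 0.5 N or contact force between any of the fingers, hook and chip4 above 0.5 N).
It fails at once if a carrier is touched by the fingers inside its bore ((contact force between the fingers and carrier1 above 0.5 N and horizontal distance between carrier1_loop and block below 0.085 m and height (world z) of carrier1_loop below 0.115 m) or (contact force between the fingers and carrier2 above 0.5 N and horizontal distance between carrier2_loop and block below 0.085 m and height (world z) of carrier2_loop below 0.115 m) or (contact force between the fingers and carrier3 above 0.5 N and horizontal distance between carrier3_loop and block below 0.085 m and height (world z) of carrier3_loop below 0.115 m) or (contact force between the fingers and carrier4 above 0.5 N and horizontal distance between carrier4_loop and block below 0.085 m and height (world z) of carrier4_loop below 0.115 m)).
It fails at once if a bystander is moved more than 30 mm (distance of any of reagent, pot, beaker, slidebox, bulb from where it was at the start of the episode above 0.03 m).
Of carrier1, carrier2, carrier3, carrier4 only 3 to 4 are there at a start; the rules pass over those that are not, and their reading is None.
Of chip1, chip2, chip3, chip4 only 3 to 4 are there at a start; the rules pass over those that are not, and their reading is None.
At some moment in a run one of scraper, chip1, chip2, chip3, chip4 may be knocked a few centimetres aside while the robot is not near it.
It also fails if it takes over 192 s, if anything falls off the work surface, if the arm or the gripper's body presses on something with over 40 N, if the wrist force passes 120 N, or if a joint passes its speed limit or range.

### The arm

A 7-joint arm with a two-finger parallel gripper is mounted at the origin on the work surface. World frame = base frame: x ahead of the robot, y to its left, z up, the work surface at z = 0. Lengths are in m, angles in rad, forces in N, time in s.
With the tool pointing down it reaches from about 0.4 to 0.85 m from the base axis. Payload 4.5 kg.
Tool frame: the origin (TCP) lies at the very end of the fingers, on their centre line; the grasp point (between the pads) lies 19 mm behind it; z points along the fingers, x is the direction in which the jaws open and shut, and the axes are right-handed (so a half turn about z gives the same grasp; the last joint's range is limited). The gripper opens to 88 mm and grips with 3 to 60 N. Pads are 18 mm wide; open, the fingers measure 123 mm over their backs; the gripper's body (75 mm by 187 mm) begins 45 mm behind the grasp point.
Start: joints at [1.156, 0.689, -0.195, 1.565, 0.157, 0.902, -0.215], TCP at [0.271, -0.563, 0.239] pointing down, gripper open.
Joint ranges: [-3.01, 3.01], [-0.46, 2.08], [-1.47, 1.51], [0.13, 2.56], [-1, 4.14], [0.04, 2.09], [-2.66, 2.66]. Speed limits (rad/s): [2.57, 2.57, 3.14, 3.14, 3.14, 3.14, 3.14].

### API

Orientations are given as a unit quaternion [x, y, z, w].
In Python, from plant import * gives the robot as it stands.
- The arm moves only by the tool apply_moves, never from a script. Its argument "series" is a list of rows, each an object of numbers: "x", "y", "z": the shift along the tool's x, y, z in units of 80 cm (1.0 is 80 cm); "wx", "wy", "wz": the turn, a rotation vector about the tool's x, y, z in units of pi rad (1.0 is pi rad); "fingers": the opening, from -1 (shut) to 1 (fully open), so that 0 is half open. In form: [{"x": .., "y": .., "z": .., "wx": .., "wy": .., "wz": .., "fingers": ..}, ...]. A call has 1 to 8 rows; each row shifts and turns the pose as measured when the row begins, along the tool's axes as they then stand; what a row does not reach is not made up. A row lasts 1/8 s, in which the tool goes at most 62.5 mm and 10.7 degrees, less where a joint would pass 70% of its speed; a pose out of reach is approached as far as the arm can. A call with a number of a shift or a turn outside -1 to 1 is refused whole. A call with a gripper value outside its range is refused whole. The fingers move at their own pace and stop on an object; "force" is the grip in N (left out, the last holds). Time passes only in rows, so rows that do not move let the fingers close. It gives the time, the measured TCP pose, the force and the opening at its end, in the units of the state.
- get_state(): the state, without advancing time (a new reading comes with each control period).
- snapshot(name): name is "side" or "top"; returns (picture, depth): 480x640x3 uint8, red, green, blue; 480x640 float32, m along the optical axis (not along the pixel's ray), 0 where there is no reading.
- camera_model(name): a dict with "camera_matrix" (3x3 intrinsics, pixels), "world_from_camera" (4x4, takes a point from camera to world coordinates). Camera axes: x right, y up, looking along -z (the intrinsics and any distortion apply to the point x, -y, -z); pixel columns grow to the right and rows downward; lengths in m; the calibration is good to about 2 mm. A picture is of the moment at which its call begins. camera_model takes no time and is no camera call.
- finish_job(): hands the job in, once; it reports no verdict.
The state is a dict: "clock": time; "q": joint angles; "qd": joint speeds; "joint_torque": joint torques, N m; "tool_pos": TCP position; "eef_rot": TCP orientation; "contact_force": force on the tool from outside, world axes, zero at the start; "moment": the same for the moment, N m; "opening": opening from 0.0 (shut) to 1.0 (fully open).
Only numpy, scipy, OpenCV 4.12 (cv2) and the standard library are available. Lean on these libraries where they do the work, as an engineer would, in place of code of your own. Each camera call takes 0.05 s, during which the arm holds its last target. There are 200 camera calls.

## Working session

There is one attempt and no reset: what is moved stays moved. The work goes in short steps, Python scripts to look and compute and a tool call to move; the robot and the scene stay as the last step left them, time stands still between calls to the robot, and variables do not carry over. Pictures are saved under pics/ and viewed, about 12 in all and at most 16, crops included, and the job is handed in when it is done.

Besides the shell and the picture viewer there is one more tool, called after "Emit:" by a JSON object that holds its "name" and its "arguments". apply_moves: Moves the arm, as the interface text tells. Its arguments: {"type":"object","properties":{"series":{"type":"array","items":{"type":"object","properties":{"x":{"type":"number"},"y":{"type":"number"},"z":{"type":"number"},"wx":{"type":"number"},"wy":{"type":"number"},"wz":{"type":"number"},"fingers":{"type":"number"}}}},"force":{"type":"number"}},"required":["series"]}

```bash
ls && mkdir -p pics
cat > h.py <<'E'
from plant import *
import numpy as np, cv2
from scipy.spatial.transform import Rotation as R
def snap(n):
    p,d=snapshot(n); cv2.imwrite(f'pics/{n}_last.png',p[:,:,::-1]); np.save(f'{n}_d.npy',d); return p,d
def world(n,d):
    c=camera_model(n); K=np.array(c['camera_matrix']); T=np.array(c['world_from_camera'])
    v,u=np.mgrid[:480,:640]; 
    P=np.stack([(u-K[0,2])/K[0,0]*d,-(v-K[1,2])/K[1,1]*d,-d],-1)
    W=P@T[:3,:3].T+T[:3,3]; W[d==0]=np.nan; return W
def ray(n,u,v,z):
    c=camera_model(n); K=np.array(c['camera_matrix']); T=np.array(c['world_from_camera'])
    r=T[:3,:3]@np.array([(u-K[0,2])/K[0,0],-(v-K[1,2])/K[1,1],-1]); o=T[:3,3]
    return o+r*(z-o[2])/r[2]
def proj(n,p):
    c=camera_model(n); K=np.array(c['camera_matrix']); T=np.array(c['world_from_camera'])
    q=T[:3,:3].T@(np.array(p)-T[:3,3]); return K[0,2]+K[0,0]*q[0]/-q[2],K[1,2]-K[1,1]*q[1]/-q[2]
E
python3 - <<'E'
from h import *
for n in('top','side'):
    p,d=snap(n); c=camera_model(n); print(n,c); print((d==0).mean())
    cv2.imwrite(f'pics/{n}0.png',p[:,:,::-1])
print(get_state())
E
```

```text
pics
top {'camera_matrix': array([[567.09486717,   0.        , 318.60217121],
       [  0.        , 567.09486717, 233.65802453],
       [  0.        ,   0.        ,   1.        ]]), 'world_from_camera': array([[-0.02268488,  0.9843106 , -0.17498014,  0.42744341],
       [-0.99974022, -0.02194743,  0.00614873, -0.02086324],
       [ 0.0022119 ,  0.17507416,  0.98455276,  1.20033841],
       [ 0.        ,  0.        ,  0.        ,  1.        ]])}
0.004013671875
side {'camera_matrix': array([[591.76058904,   0.        , 313.80180347],
       [  0.        , 591.76058904, 239.348399  ],
       [  0.        ,   0.        ,   1.        ]]), 'world_from_camera': array([[-0.92940717,  0.17904119, -0.32271748,  0.24721789],
       [-0.36903317, -0.46058046,  0.80726709,  0.92285159],
       [-0.0041033 ,  0.86937327,  0.49413892,  0.67774133],
       [ 0.        ,  0.        ,  0.        ,  1.        ]])}
0.011832682291666667
{'clock': 0.1, 'q': array([ 1.15581121,  0.68990058, -0.1945309 ,  1.56621139,  0.15729175,
        0.90251721, -0.21510764]), 'qd': array([-0.00135215, -0.00306181, -0.00038335, -0.00191281,  0.00076361,
       -0.00060144,  0.0008559 ]), 'joint_torque': array([-3.77033241e-03, -5.28507578e+01, -1.27196755e+00, -1.53839815e+01,
       -5.26132411e-02,  1.94199856e-03,  1.17570218e-05]), 'tool_pos': array([ 0.2708937 , -0.56261994,  0.23799785]), 'eef_rot': array([ 8.46738424e-01, -5.32008801e-01, -7.24148432e-04, -3.91079001e-04]), 'contact_force': array([-0.15837607,  0.59400223,  0.55639115]), 'moment': array([-0.00706358,  0.02394646, -0.00101451]), 'opening': 1.0019220832898947}
```

View pics/top0.png

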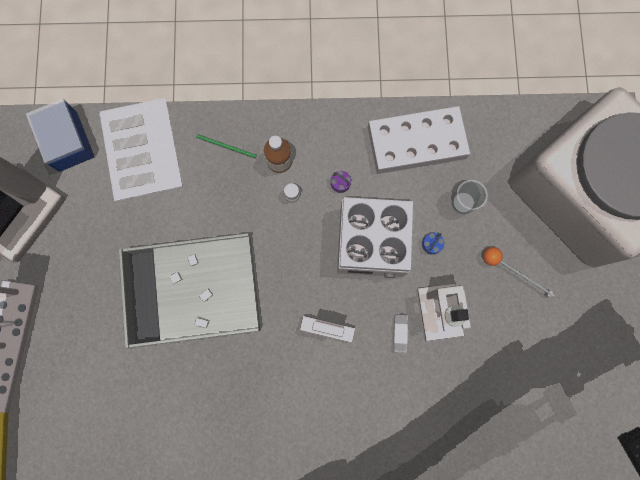

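View pics/side0.png

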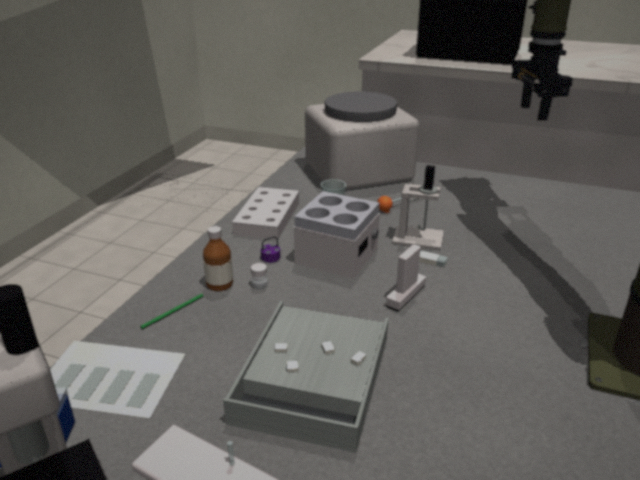

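Top view: the plate is at about (190,290) with its trough on the left. Four white chips lie at (193,260), (176,278), (206,296) and (202,323). The scraper is at (327,328), the block at (376,235) and the rack with the hook at (445,312). Look-alikes for the carriers are purple at (341,181) and blue at (433,243). Possible scraper confusions are the slide pack at (401,332) and the white rack base.

Run:
```python
from h import *
p=cv2.imread('pics/top0.png'); d=np.load('top_d.npy'); W=world('top',d)
for n,(u,v) in dict(plateC=(225,300),trough=(143,300),scr_top=(327,328),block=(376,235),rack=(445,312),hookh=(460,315),bench=(300,400)).items(): print(n,W[v,u].round(4))
Z=W[...,2]
def rect(name,box,lo,hi):
    u0,v0,u1,v1=box; m=np.zeros(Z.shape,bool); m[v0:v1,u0:u1]=True; m&=(Z>lo)&(Z<hi)
    q=W[m][:,:2].astype(np.float32)
    print(name,len(q),q.mean(0).round(4),cv2.minAreaRect(q), W[m][:,2].mean().round(4))
rect('plate_all',(110,225,270,360),.025,.06)
rect('plate_top',(110,225,270,360),.030,.038)
rect('scr_block',(290,305,365,350),.018,.032)
rect('scr_handle',(290,305,365,350),.09,.12)
rect('block',(330,185,425,285),.105,.125)
rect('prongs',(410,275,480,345),.115,.135)
rect('hookh',(410,275,480,345),.155,.25)
a=cv2.resize(p[185:345,325:480],None,fx=5,fy=5,interpolation=cv2.INTER_CUBIC)[:,:775]
cv2.imwrite('pics/c1.png',a[:600]) ; cv2.imwrite('pics/c1.png',cv2.resize(a,(580,599)))
```

```text
plateC [0.5012 0.1664 0.0338]
trough [0.5068 0.3425 0.0059]
scr_top [ 0.4392 -0.0396  0.1056]
block [ 0.6152 -0.1391  0.1148]
rack [ 0.4636 -0.2614  0.127 ]
hookh [ 0.4558 -0.2754  0.1821]
bench [0.2966 0.0174 0.001 ]
plate_all 10455 [0.5261 0.2197] ((0.5247741341590881, 0.24130263924598694), (0.2010236531496048, 0.26796311140060425), 5.978729724884033) 0.0368
plate_top 7722 [0.5273 0.2101] ((0.5224617123603821, 0.23933455348014832), (0.19600234925746918, 0.26451703906059265), 5.987507343292236) 0.035
scr_block 489 [ 0.4385 -0.0403] ((0.43883541226387024, -0.04110510274767876), (0.10965825617313385, 0.02996923215687275), 75.41133880615234) 0.0252
scr_handle 297 [ 0.4387 -0.0408] ((0.43862462043762207, -0.04108709096908569), (0.05961740016937256, 0.017861420288681984), 74.90412139892578) 0.1049
block 2799 [ 0.6187 -0.1405] ((0.6197479963302612, -0.1402381956577301), (0.13634459674358368, 0.1375533640384674), 85.27491760253906) 0.1149
prongs 834 [ 0.4737 -0.2747] ((0.4720674157142639, -0.2779487371444702), (0.07997741550207138, 0.05149766430258751), 6.251256942749023) 0.1261
hookh 160 [ 0.4567 -0.2774] ((0.4570077359676361, -0.279070645570755), (0.019880598410964012, 0.020327648147940636), 5.4318437576293945) 0.1785
```

View pics/c1.png

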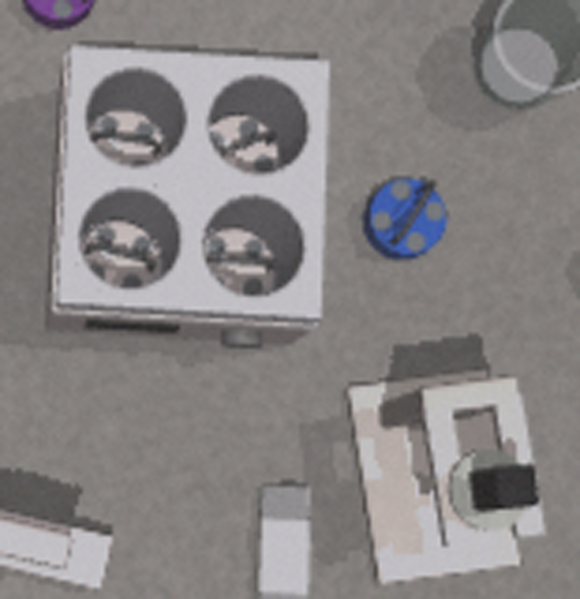

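Run:
```python
from h import *
p=cv2.imread('pics/top0.png'); d=np.load('top_d.npy'); W=world('top',d); Z=W[...,2]
pc=np.array([.527,.208]); a=np.radians(5.98); ex=np.array([np.cos(a),np.sin(a)]); ey=np.array([-ex[1],ex[0]])
q=W[...,:2]-pc; X=q@ex; Y=q@ey
top=(abs(X)<.09)&(Y>-.098)&(Y<.095)
print('top z',np.nanmedian(Z[top]))
m=(top&(Z>.0395)&(Z<.06)).astype(np.uint8)
n,l,s,c=cv2.connectedComponentsWithStats(m)
for i in range(1,n):
    if s[i,4]>5: k=l==i; print('chip',s[i,4],X[k].mean().round(4),Y[k].mean().round(4),Z[k].mean().round(4))
# plate extents check
for nm,mm in dict(lip=(abs(Z-.045)<.003)&(abs(X)<.12)&(Y>-.12)&(Y<.1), wall=(Z>.046)&(Z<.055)&(abs(X)<.12)&(Y>.13)&(Y<.18)).items():
    print(nm,mm.sum(),X[mm].min(),X[mm].max(),Y[mm].min(),Y[mm].max())
pc=np.array([.6197,-.1402])
a=np.radians(-4.725); bx=np.array([np.cos(a),np.sin(a)]); by=np.array([-bx[1],bx[0]])
for sx in(1,-1):
  for sy in(1,-1):
    c=pc+.032*(sx*bx+sy*by); r=np.hypot(*(np.moveaxis(W[...,:2]-c,-1,0)))
    m=(r<.027)&(Z<.066)&(Z>.042); k=W[m]
    print((sx,sy),'bore',c.round(4),m.sum())
    t=k[k[:,2]>.05]
    if len(t)>4:
        u,S,V=np.linalg.svd(t[:,:2]-t[:,:2].mean(0)); print('  bar',t[:,:2].mean(0).round(4),'ang',np.degrees(np.arctan2(V[0,1],V[0,0])).round(1),S.round(4),t[:,2].max().round(4),len(t))
        print(np.c_[t].round(3).tolist()[:14])
    dd=W[(r<.027)&(Z<.042)&(Z>.028)]; print('  disc',dd.mean(0).round(4),len(dd))
```

```text
top z 0.03560330902399533
chip 68 0.0598 0.0186 0.0436
chip 74 0.0282 0.0568 0.0438
chip 94 -0.0152 -0.0014 0.0441
chip 88 -0.0693 0.0121 0.0455
lip 687 -0.09922494000000831 0.10110812639772411 -0.10050727089012969 0.09948062847617586
wall 336 -0.09917073912656368 0.10010424722963937 0.13227179044189175 0.16581709197995118
(1, 1) bore [ 0.6542 -0.1109] 106
  bar [ 0.6651 -0.1147] ang -101.3 [0.1309 0.1019] 0.0659 83
[[0.679, -0.104, 0.065], [0.679, -0.106, 0.064], [0.68, -0.108, 0.061], [0.68, -0.11, 0.058], [0.681, -0.113, 0.056], [0.681, -0.115, 0.056], [0.68, -0.116, 0.06], [0.679, -0.118, 0.063], [0.678, -0.12, 0.065], [0.677, -0.097, 0.066], [0.679, -0.1, 0.057], [0.678, -0.102, 0.058], [0.68, -0.105, 0.053], [0.68, -0.107, 0.052]]
  disc [ 0.6617 -0.1133  0.0344] 222
(1, -1) bore [ 0.649  -0.1747] 102
  bar [ 0.6602 -0.1831] ang -111.8 [0.1151 0.098 ] 0.066 84
[[0.675, -0.175, 0.065], [0.675, -0.177, 0.065], [0.673, -0.165, 0.066], [0.674, -0.167, 0.064], [0.674, -0.17, 0.059], [0.675, -0.172, 0.057], [0.675, -0.174, 0.057], [0.675, -0.176, 0.058], [0.675, -0.178, 0.058], [0.67
[... 376 characters left out ...]
4, 0.054], [0.616, -0.106, 0.055], [0.616, -0.108, 0.053], [0.616, -0.11, 0.057], [0.615, -0.112, 0.061], [0.615, -0.114, 0.062], [0.614, -0.116, 0.065], [0.614, -0.094, 0.059], [0.614, -0.096, 0.054]]
  disc [ 0.5946 -0.1076  0.0344] 268
(-1, -1) bore [ 0.5852 -0.1695] 100
  bar [ 0.5946 -0.1765] ang -115.9 [0.1163 0.0983] 0.066 75
[[0.611, -0.167, 0.062], [0.611, -0.169, 0.062], [0.611, -0.17, 0.065], [0.611, -0.173, 0.062], [0.61, -0.161, 0.062], [0.61, -0.163, 0.057], [0.61, -0.165, 0.058], [0.611, -0.168, 0.055], [0.611, -0.17, 0.055], [0.611, -0.172, 0.053], [0.61, -0.174, 0.055], [0.61, -0.176, 0.055], [0.61, -0.177, 0.059], [0.609, -0.179, 0.065]]
  disc [ 0.5895 -0.1738  0.0343] 256
```

```bash
cat >> h.py <<'E'
import json
def plan(*wps, fingers=None, step=.055, start=None):
    """wps: (x,y,z,toolx_angle_deg[,step]); prints rows"""
    s=get_state(); P=np.array(s['tool_pos']); Q=R.from_quat(s['eef_rot'])
    m=Q.as_matrix(); print('at',P.round(4),'xang',np.degrees(np.arctan2(m[1,0],m[0,0])).round(2),'tilt',np.degrees(np.arccos(-m[2,2])).round(2),'F',np.round(s['contact_force'],1),'op',round(s['opening'],3),'t',s['clock'])
    if start: pass
    out=[]
    for w in wps:
        T=np.array(w[:3]); st=w[4] if len(w)>4 else step
        a=np.radians(w[3]); c,sn=np.cos(a),np.sin(a)
        G=R.from_matrix(np.array([[c,sn,0],[sn,-c,0],[0,0,-1]]))
        rv=(Q.inv()*G).as_rotvec(); n=max(int(np.ceil(np.linalg.norm(T-P)/st-1e-6)),int(np.ceil(np.linalg.norm(rv)/np.radians(10)-1e-6)),1)
        for i in range(n):
            d=Q.inv().apply((T-P)/n)/.8; r=rv/n/np.pi
            row={k:round(float(v),4) for k,v in zip(('x','y','z','wx','wy','wz'),(*d,*r)) if abs(v)>2e-4}
            if fingers is not None: row['fingers']=fingers
            out.append(row); Q=Q*R.from_rotvec(rv/n)
        P=T
        out.append('|')
    run=None
    i=0
    for r in out: print(json.dumps(r) if r!='|' else '--')
E
python3 - <<'E'
from h import *
plan((.45,-.1,.22,-15.1),(.4386,-.041,.13,-15.1),(.4386,-.041,.064,-15.1),fingers=1)
W=world('top',np.load('top_d.npy')); Z=W[...,2]
pc=np.array([.6197,-.1402]); a=np.radians(-4.725); bx=np.array([np.cos(a),np.sin(a)]); by=np.array([-bx[1],bx[0]])
img=cv2.imread('pics/top0.png')
for sx in(1,-1):
  for sy in(1,-1):
    c=pc+.032*(sx*bx+sy*by); r=np.hypot(*(np.moveaxis(W[...,:2]-c,-1,0)))
    t=W[(r<.021)&(Z<.066)&(Z>.040)]
    print(sx,sy,c.round(4)); print(((t-[*c,0])*1000).round(0).astype(int).tolist())
E
```

```text
at [ 0.2709 -0.5626  0.238 ] xang -64.28 tilt 0.09 F [-0.2  0.6  0.6] op 1.002 t 0.1
{"x": -0.0424, "y": -0.0453, "z": 0.0023, "wz": -0.0273, "fingers": 1}
{"x": -0.0383, "y": -0.0487, "z": 0.0023, "wz": -0.0273, "fingers": 1}
{"x": -0.034, "y": -0.0518, "z": 0.0023, "wz": -0.0273, "fingers": 1}
{"x": -0.0295, "y": -0.0546, "z": 0.0023, "wz": -0.0273, "fingers": 1}
{"x": -0.0247, "y": -0.0569, "z": 0.0023, "wz": -0.0273, "fingers": 1}
{"x": -0.0197, "y": -0.0588, "z": 0.0023, "wz": -0.0273, "fingers": 1}
{"x": -0.0146, "y": -0.0603, "z": 0.0023, "wz": -0.0273, "fingers": 1}
{"x": -0.0094, "y": -0.0613, "z": 0.0023, "wz": -0.0273, "fingers": 1}
{"x": -0.0041, "y": -0.0619, "z": 0.0023, "wz": -0.0273, "fingers": 1}
{"x": 0.0012, "y": -0.062, "z": 0.0023, "wz": -0.0273, "fingers": 1}
--
{"x": -0.0165, "y": -0.0337, "z": 0.0563, "fingers": 1}
{"x": -0.0165, "y": -0.0337, "z": 0.0562, "fingers": 1}
--
{"z": 0.0413, "fingers": 1}
{"z": 0.0413, "fingers": 1}
--
1 1 [ 0.6542 -0.1109]
[[8, -15, 41], [4, 18, 53], [2, 16, 63], [3, 14, 58], [2, 12, 65], [3, 10, 60], [3, 8, 59], [3, 20, 51], [1, 
[... 1100 characters left out ...]
0], [-3, -3, 65], [-2, -6, 56], [-3, -7, 65], [-2, -9, 61], [-3, -11, 63], [-4, -7, 62], [-5, -9, 65], [-4, -11, 60], [-4, -14, 56], [-4, -16, 56], [-6, -14, 58], [-6, -16, 54], [-6, -18, 57], [-6, -15, 42], [-7, -16, 49]]
-1 -1 [ 0.5852 -0.1695]
[[13, 9, 40], [2, 13, 58], [2, 11, 59], [1, 8, 65], [0, 18, 58], [0, 16, 59], [0, 14, 60], [0, 12, 64], [0, 10, 63], [0, 8, 62], [0, 6, 59], [-1, 4, 64], [0, 2, 62], [-1, 0, 63], [-1, -2, 63], [-1, -4, 62], [-1, -6, 62], [-1, -8, 65], [-1, -10, 66], [-1, -12, 65], [0, -15, 59], [0, -17, 58], [-1, 17, 52], [-3, -4, 62], [-3, -6, 62], [-2, -9, 60], [-3, -10, 61], [-3, -12, 63], [-3, -14, 64], [-2, -17, 54], [-2, -19, 56], [-3, -16, 47], [-3, -18, 50]]
```

Emit:
{"name": "apply_moves", "arguments": {"series": [{"x":-0.0424,"y":-0.0453,"z":0.0023,"wz":-0.0273,"fingers":1},{"x":-0.0383,"y":-0.0487,"z":0.0023,"wz":-0.0273,"fingers":1},{"x":-0.034,"y":-0.0518,"z":0.0023,"wz":-0.0273,"fingers":1},{"x":-0.0295,"y":-0.0546,"z":0.0023,"wz":-0.0273,"fingers":1},{"x":-0.0247,"y":-0.0569,"z":0.0023,"wz":-0.0273,"fingers":1},{"x":-0.0197,"y":-0.0588,"z":0.0023,"wz":-0.0273,"fingers":1},{"x":-0.0146,"y":-0.0603,"z":0.0023,"wz":-0.0273,"fingers":1},{"x":-0.0094,"y":-0.0613,"z":0.0023,"wz":-0.0273,"fingers":1}]}}

```text
schema error: expected keys x, y, z, wx, wy, wz, fingers
```

Emit:
{"name": "apply_moves", "arguments": {"series": [{"x":-0.0041,"y":-0.0619,"z":0.0023,"wz":-0.0273,"fingers":1},{"x":0.0012,"y":-0.062,"z":0.0023,"wz":-0.0273,"fingers":1},{}]}}

```text
schema error: expected keys x, y, z, wx, wy, wz, fingers
```

Run:
```python
from h import *
plan((.4386,-.041,.13,-15.1),(.4386,-.041,.064,-15.1),fingers=1)
p,d=snap('top'); W=world('top',d);Z=W[...,2]
m=np.zeros(Z.shape,bool); m[300:355,285:370]=1; m&=(Z>.018)&(Z<.032)
print(cv2.minAreaRect(W[m][:,:2].astype(np.float32)),m.sum())
```

```text
at [ 0.2709 -0.5626  0.238 ] xang -64.28 tilt 0.09 F [-0.2  0.6  0.6] op 1.002 t 0.1
{"x": -0.0451, "y": -0.0429, "z": 0.0123, "wz": -0.0248, "fingers": 1}
{"x": -0.0416, "y": -0.0463, "z": 0.0123, "wz": -0.0248, "fingers": 1}
{"x": -0.0379, "y": -0.0494, "z": 0.0123, "wz": -0.0248, "fingers": 1}
{"x": -0.0339, "y": -0.0522, "z": 0.0123, "wz": -0.0248, "fingers": 1}
{"x": -0.0298, "y": -0.0547, "z": 0.0123, "wz": -0.0248, "fingers": 1}
{"x": -0.0254, "y": -0.0568, "z": 0.0123, "wz": -0.0248, "fingers": 1}
{"x": -0.0209, "y": -0.0586, "z": 0.0123, "wz": -0.0248, "fingers": 1}
{"x": -0.0163, "y": -0.0601, "z": 0.0123, "wz": -0.0248, "fingers": 1}
{"x": -0.0115, "y": -0.0612, "z": 0.0123, "wz": -0.0248, "fingers": 1}
{"x": -0.0067, "y": -0.0619, "z": 0.0123, "wz": -0.0248, "fingers": 1}
{"x": -0.0019, "y": -0.0622, "z": 0.0123, "wz": -0.0248, "fingers": 1}
--
{"z": 0.0413, "fingers": 1}
{"z": 0.0413, "fingers": 1}
--
((0.438909113407135, -0.04101211577653885), (0.10964705049991608, 0.03007339872419834), 75.40547180175781) 493
```

Emit:
{"name": "apply_moves", "arguments": {"series": [{"x":-0.0424,"y":-0.0453,"z":0.0023,"wx":0,"wy":0,"wz":-0.0273,"fingers":1},{"x":-0.0383,"y":-0.0487,"z":0.0023,"wx":0,"wy":0,"wz":-0.0273,"fingers":1},{"x":-0.034,"y":-0.0518,"z":0.0023,"wx":0,"wy":0,"wz":-0.0273,"fingers":1},{"x":-0.0295,"y":-0.0546,"z":0.0023,"wx":0,"wy":0,"wz":-0.0273,"fingers":1},{"x":-0.0247,"y":-0.0569,"z":0.0023,"wx":0,"wy":0,"wz":-0.0273,"fingers":1},{"x":-0.0197,"y":-0.0588,"z":0.0023,"wx":0,"wy":0,"wz":-0.0273,"fingers":1},{"x":-0.0146,"y":-0.0603,"z":0.0023,"wx":0,"wy":0,"wz":-0.0273,"fingers":1},{"x":-0.0094,"y":-0.0613,"z":0.0023,"wx":0,"wy":0,"wz":-0.0273,"fingers":1}]}}

```text
clock: 1.15
tool_pos: [0.4138, -0.1851, 0.2212]
eef_rot: [0.978, -0.21, -0.0, 0.0]
contact_force: [0.2, 1.1, 0.1]
opening: 0.995
```

Emit:
{"name": "apply_moves", "arguments": {"series": [{"x":-0.0041,"y":-0.0619,"z":0.0023,"wx":0,"wy":0,"wz":-0.0273,"fingers":1},{"x":0.0012,"y":-0.062,"z":0.0023,"wx":0,"wy":0,"wz":-0.0273,"fingers":1},{"x":0,"y":0,"z":0,"wx":0,"wy":0,"wz":0,"fingers":1}]}}

```text
clock: 1.52
tool_pos: [0.4508, -0.0847, 0.2174]
eef_rot: [0.993, -0.119, 0.001, -0.001]
contact_force: [-0.9, -0.9, 0.2]
opening: 0.998
```

```bash
sed -i "s/ if abs(v)>2e-4}/}/; s/range(n):/range(n):/" h.py
python3 - <<'E'
from h import *
plan((.4389,-.041,.13,-14.9),(.4389,-.041,.064,-14.9),fingers=1)
E
```

```text
at [ 0.4508 -0.0847  0.2174] xang -13.62 tilt 0.12 F [-0.9 -0.9  0.2] op 0.998 t 1.525
{"x": -0.0137, "y": -0.0247, "z": 0.0547, "wx": -0.0003, "wy": -0.0002, "wz": 0.0035, "fingers": 1}
{"x": -0.014, "y": -0.0246, "z": 0.0547, "wx": -0.0003, "wy": -0.0002, "wz": 0.0035, "fingers": 1}
--
{"x": 0.0, "y": -0.0, "z": 0.0413, "wx": 0.0, "wy": 0.0, "wz": -0.0, "fingers": 1}
{"x": 0.0, "y": -0.0, "z": 0.0413, "wx": 0.0, "wy": 0.0, "wz": -0.0, "fingers": 1}
--
```

Emit:
{"name": "apply_moves", "arguments": {"series": [{"x":-0.0137,"y":-0.0247,"z":0.04,"wx":0,"wy":0,"wz":0.0035,"fingers":1},{"x":-0.0137,"y":-0.0247,"z":0.03,"wx":0,"wy":0,"wz":0.0035,"fingers":1},{"x":0,"y":0,"z":0.02,"wx":0,"wy":0,"wz":0,"fingers":1},{"x":0,"y":0,"z":0,"wx":0,"wy":0,"wz":0,"fingers":1}]}}

```text
clock: 2.02
tool_pos: [0.4387, -0.0441, 0.1437]
eef_rot: [0.991, -0.134, 0.001, 0.001]
contact_force: [-0.4, -0.4, 0.4]
opening: 1.001
```

Run:
```python
from h import *
plan((.4389,-.041,.064,-14.9,.025),fingers=1)
```

```text
at [ 0.4387 -0.0441  0.1437] xang -15.35 tilt 0.14 F [-0.4 -0.4  0.4] op 1.001 t 2.025
{"x": -0.0003, "y": -0.001, "z": 0.0249, "wx": 0.0001, "wy": -0.0002, "wz": -0.0006, "fingers": 1}
{"x": -0.0002, "y": -0.001, "z": 0.0249, "wx": 0.0001, "wy": -0.0002, "wz": -0.0006, "fingers": 1}
{"x": -0.0002, "y": -0.001, "z": 0.0249, "wx": 0.0001, "wy": -0.0002, "wz": -0.0006, "fingers": 1}
{"x": -0.0002, "y": -0.001, "z": 0.0249, "wx": 0.0001, "wy": -0.0002, "wz": -0.0006, "fingers": 1}
--
```

Emit:
{"name": "apply_moves", "arguments": {"series": [{"x":-0.0003,"y":-0.001,"z":0.0249,"wx":0,"wy":0,"wz":0,"fingers":1},{"x":-0.0003,"y":-0.001,"z":0.0249,"wx":0,"wy":0,"wz":0,"fingers":1},{"x":-0.0003,"y":-0.001,"z":0.0249,"wx":0,"wy":0,"wz":0,"fingers":0.5},{"x":0,"y":-0.001,"z":0.021,"wx":0,"wy":0,"wz":0,"fingers":0},{"x":0,"y":0,"z":0,"wx":0,"wy":0,"wz":0,"fingers":-1},{"x":0,"y":0,"z":0,"wx":0,"wy":0,"wz":0,"fingers":-1},{"x":0,"y":0,"z":0,"wx":0,"wy":0,"wz":0,"fingers":-1},{"x":0,"y":0,"z":0,"wx":0,"wy":0,"wz":0,"fingers":-1}], "force": 40}}

```text
clock: 3.02
tool_pos: [0.443, -0.0482, 0.0703]
eef_rot: [0.99, -0.14, 0.006, 0.002]
contact_force: [-0.2, 0.7, 0.0]
opening: 0.341
```

Emit:
{"name": "apply_moves", "arguments": {"series": [{"x":0,"y":0,"z":0,"wx":0,"wy":0,"wz":0,"fingers":-1},{"x":0,"y":0,"z":0,"wx":0,"wy":0,"wz":0,"fingers":-1}]}}

```text
clock: 3.28
tool_pos: [0.4431, -0.0482, 0.0707]
eef_rot: [0.99, -0.14, 0.006, 0.002]
contact_force: [0.5, -0.3, -2.3]
opening: 0.202
```

```bash
cat >> h.py <<'E'
pa=np.radians(5.98); PX=np.array([np.cos(pa),np.sin(pa)]); PY=np.array([-PX[1],PX[0]]); PC=np.array([.527,.208])
def pl(x,y): return PC+x*PX+y*PY
E
python3 - <<'E'
from h import *
A=pl(-.039,-.135); print(A)
plan((.4389,-.041,.15,-14.9),(A[0],A[1],.14,96),(A[0],A[1],.101,96),fingers=-1)
E
```

```text
[0.5022767  0.06967156]
at [ 0.4431 -0.0482  0.0707] xang -16.11 tilt 0.75 F [ 0.5 -0.3 -2.3] op 0.202 t 3.275
{"x": -0.0031, "y": -0.0035, "z": -0.0496, "wx": 0.0003, "wy": -0.002, "wz": -0.0034, "fingers": -1}
{"x": -0.0034, "y": -0.0036, "z": -0.0496, "wx": 0.0003, "wy": -0.002, "wz": -0.0034, "fingers": -1}
--
{"x": 0.0034, "y": -0.0128, "z": 0.001, "wx": -0.0, "wy": 0.0, "wz": -0.0513, "fingers": -1}
{"x": 0.0054, "y": -0.0121, "z": 0.001, "wx": -0.0, "wy": 0.0, "wz": -0.0513, "fingers": -1}
{"x": 0.0073, "y": -0.0111, "z": 0.001, "wx": -0.0, "wy": 0.0, "wz": -0.0513, "fingers": -1}
{"x": 0.009, "y": -0.0098, "z": 0.001, "wx": -0.0, "wy": 0.0, "wz": -0.0513, "fingers": -1}
{"x": 0.0104, "y": -0.0082, "z": 0.001, "wx": -0.0, "wy": 0.0, "wz": -0.0513, "fingers": -1}
{"x": 0.0116, "y": -0.0064, "z": 0.001, "wx": -0.0, "wy": 0.0, "wz": -0.0513, "fingers": -1}
{"x": 0.0125, "y": -0.0045, "z": 0.001, "wx": -0.0, "wy": 0.0, "wz": -0.0513, "fingers": -1}
{"x": 0.0131, "y": -0.0024, "z": 0.001, "wx": -0.0, "wy": 0.0, "wz": -0.0513, "fingers": -1}
{"x": 0.0133, "y": -0.0003, "z": 0.001, "wx": -0.0, "wy": 0.0, "wz": -0.0513, "fingers": -1}
{"x": 0.0132, "y": 0.0019, "z": 0.001, "wx": -0.0, "wy": 0.0, "wz": -0.0513, "fingers": -1}
{"x": 0.0127, "y": 0.004, "z": 0.001, "wx": -0.0, "wy": 0.0, "wz": -0.0513, "fingers": -1}
{"x": 0.0119, "y": 0.0059, "z": 0.001, "wx": -0.0, "wy": 0.0, "wz": -0.0513, "fingers": -1}
--
{"x": -0.0, "y": 0.0, "z": 0.0488, "wx": -0.0, "wy": -0.0, "wz": 0.0, "fingers": -1}
--
```

Emit:
{"name": "apply_moves", "arguments": {"series": [{"x":0,"y":0,"z":-0.05,"wx":0,"wy":0,"wz":0,"fingers":-1},{"x":0,"y":0,"z":-0.05,"wx":0,"wy":0,"wz":0,"fingers":-1},{"x":0.0034,"y":-0.0128,"z":0,"wx":0,"wy":0,"wz":-0.0513,"fingers":-1},{"x":0.0054,"y":-0.0121,"z":0,"wx":0,"wy":0,"wz":-0.0513,"fingers":-1},{"x":0.0073,"y":-0.0111,"z":0,"wx":0,"wy":0,"wz":-0.0513,"fingers":-1},{"x":0.009,"y":-0.0098,"z":0,"wx":0,"wy":0,"wz":-0.0513,"fingers":-1},{"x":0.0104,"y":-0.0082,"z":0,"wx":0,"wy":0,"wz":-0.0513,"fingers":-1},{"x":0.0116,"y":-0.0064,"z":0,"wx":0,"wy":0,"wz":-0.0513,"fingers":-1}]}}

```text
clock: 4.28
tool_pos: [0.4729, 0.007, 0.1522]
eef_rot: [0.937, 0.35, 0.002, 0.005]
contact_force: [0.5, 0.7, -2.1]
opening: 0.197
```

Emit:
{"name": "apply_moves", "arguments": {"series": [{"x":0.0125,"y":-0.0045,"z":0,"wx":0,"wy":0,"wz":-0.0513,"fingers":-1},{"x":0.0131,"y":-0.0024,"z":0,"wx":0,"wy":0,"wz":-0.0513,"fingers":-1},{"x":0.0133,"y":0,"z":0,"wx":0,"wy":0,"wz":-0.0513,"fingers":-1},{"x":0.0132,"y":0.0019,"z":0,"wx":0,"wy":0,"wz":-0.0513,"fingers":-1},{"x":0.0127,"y":0.004,"z":0,"wx":0,"wy":0,"wz":-0.0513,"fingers":-1},{"x":0.01,"y":0.0059,"z":0,"wx":0,"wy":0,"wz":-0.04,"fingers":-1},{"x":0,"y":0,"z":0,"wx":0,"wy":0,"wz":0,"fingers":-1},{"x":0,"y":0,"z":0,"wx":0,"wy":0,"wz":0,"fingers":-1}]}}

```text
clock: 5.28
tool_pos: [0.5017, 0.0608, 0.1494]
eef_rot: [0.669, 0.743, -0.004, 0.004]
contact_force: [-0.2, 0.0, -1.4]
opening: 0.201
```

Run:
```python
from h import *
A=pl(-.030,-.135); print(A)
plan((A[0],A[1],.13,96),(A[0],A[1],.107,96),fingers=-1)
p,d=snap('top'); cv2.imwrite('pics/t2.png',cv2.resize(p[200:380,100:360,::-1],None,fx=3,fy=3,interpolation=cv2.INTER_CUBIC))
```

```text
[0.51122773 0.07060919]
at [0.5017 0.0608 0.1494] xang 95.95 tilt 0.7 F [-0.2  0.  -1.4] op 0.201 t 5.275
{"x": 0.0112, "y": 0.0131, "z": 0.0241, "wx": -0.0002, "wy": 0.0039, "wz": -0.0003, "fingers": -1}
--
{"x": -0.0, "y": 0.0, "z": 0.0288, "wx": -0.0, "wy": -0.0, "wz": 0.0, "fingers": -1}
--
```

View pics/t2.png

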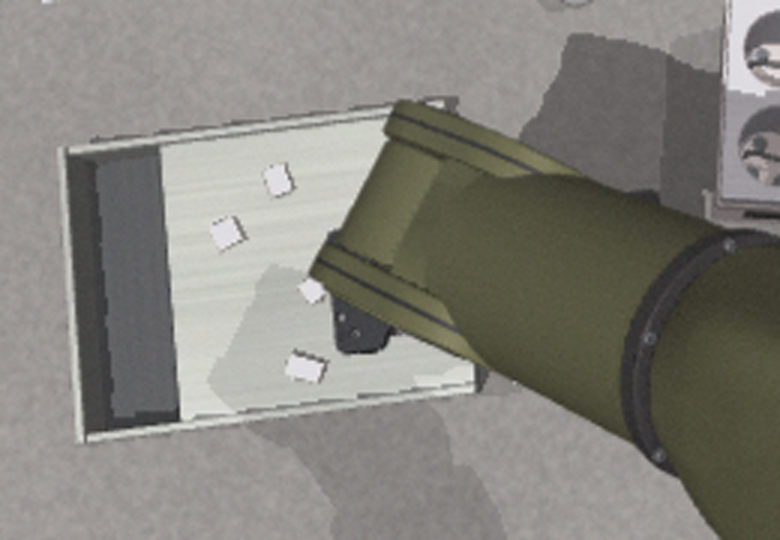

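Chips are still where they were; the arm hides the scraper from the top view. I'll check the scraper in hand from the side camera's depth.

Run:
```python
from h import *
p,d=snap('side'); W=world('side',d); s=get_state(); T=s['tool_pos']
q=W[...,:2]-T[:2]; X=q@PX; Y=q@PY; Z=W[...,2]
m=(abs(X)<.1)&(abs(Y)<.06)&(Z>.065)&(Z<.112)&(p.min(-1)>110)
print(m.sum()); 
for lo in np.arange(.065,.112,.005):
    k=m&(Z>=lo)&(Z<lo+.005); 
    if k.sum(): print(lo.round(3),k.sum(),X[k].min().round(4),X[k].max().round(4),Y[k].min().round(4),Y[k].max().round(4))
print('min z pct',np.percentile(Z[m],[1,5,50]))
```

```text
317
0.085 1 -0.0594 -0.0594 -0.0121 -0.0121
0.09 3 -0.0595 -0.0593 -0.0109 0.0001
0.095 36 -0.0597 0.0445 -0.0063 0.0156
0.1 266 -0.0597 0.0467 -0.0147 0.0186
0.105 11 -0.045 -0.0104 -0.0051 0.0123
min z pct [0.09505443 0.09914612 0.10177488]
```

Emit:
{"name": "apply_moves", "arguments": {"series": [{"x":0.0056,"y":0.0065,"z":0.012,"wx":0,"wy":0.002,"wz":0,"fingers":-1},{"x":0.0056,"y":0.0065,"z":0.012,"wx":0,"wy":0.002,"wz":0,"fingers":-1},{"x":0,"y":0,"z":0.014,"wx":0,"wy":0,"wz":0,"fingers":-1},{"x":0,"y":0,"z":0.012,"wx":0,"wy":0,"wz":0,"fingers":-1},{"x":0,"y":0,"z":0,"wx":0,"wy":0,"wz":0,"fingers":-1},{"x":0,"y":0,"z":0,"wx":0,"wy":0,"wz":0,"fingers":-1}]}}

```text
clock: 6.12
tool_pos: [0.5114, 0.0707, 0.1059]
eef_rot: [0.67, 0.742, -0.001, -0.001]
contact_force: [0.8, 0.4, -1.4]
opening: 0.199
```

Run:
```python
from h import *
A=pl(-.030,-.135);B=pl(-.03,.107)
plan((A[0],A[1],.1085,96),(B[0],B[1],.1085,96,.025),fingers=-1)
```

```text
at [0.5114 0.0707 0.1059] xang 95.88 tilt 0.1 F [ 0.8  0.4 -1.4] op 0.199 t 6.125
{"x": -0.0001, "y": -0.0002, "z": -0.0033, "wx": -0.0006, "wy": -0.0, "wz": -0.0007, "fingers": -1}
--
{"x": 0.0302, "y": 0.0, "z": -0.0, "wx": 0.0, "wy": 0.0, "wz": 0.0, "fingers": -1}
{"x": 0.0302, "y": 0.0, "z": -0.0, "wx": 0.0, "wy": 0.0, "wz": 0.0, "fingers": -1}
{"x": 0.0302, "y": 0.0, "z": -0.0, "wx": 0.0, "wy": 0.0, "wz": 0.0, "fingers": -1}
{"x": 0.0302, "y": 0.0, "z": -0.0, "wx": 0.0, "wy": 0.0, "wz": 0.0, "fingers": -1}
{"x": 0.0302, "y": 0.0, "z": -0.0, "wx": 0.0, "wy": 0.0, "wz": 0.0, "fingers": -1}
{"x": 0.0302, "y": 0.0, "z": -0.0, "wx": 0.0, "wy": 0.0, "wz": 0.0, "fingers": -1}
{"x": 0.0302, "y": 0.0, "z": -0.0, "wx": 0.0, "wy": 0.0, "wz": 0.0, "fingers": -1}
{"x": 0.0302, "y": 0.0, "z": -0.0, "wx": 0.0, "wy": 0.0, "wz": 0.0, "fingers": -1}
{"x": 0.0302, "y": 0.0, "z": -0.0, "wx": 0.0, "wy": 0.0, "wz": 0.0, "fingers": -1}
{"x": 0.0302, "y": 0.0, "z": -0.0, "wx": 0.0, "wy": 0.0, "wz": 0.0, "fingers": -1}
--
```

Emit:
{"name": "apply_moves", "arguments": {"series": [{"x":0,"y":0,"z":-0.0035,"wx":0,"wy":0,"wz":0,"fingers":-1},{"x":0,"y":0,"z":0,"wx":0,"wy":0,"wz":0,"fingers":-1},{"x":0.03,"y":0,"z":0,"wx":0,"wy":0,"wz":0,"fingers":-1},{"x":0.03,"y":0,"z":0,"wx":0,"wy":0,"wz":0,"fingers":-1}]}}

```text
clock: 6.62
tool_pos: [0.5074, 0.1168, 0.1097]
eef_rot: [0.672, 0.741, -0.001, 0.001]
contact_force: [-0.5, 0.1, -1.1]
opening: 0.2
```

Emit:
{"name": "apply_moves", "arguments": {"series": [{"x":0.03,"y":0,"z":0.001,"wx":0,"wy":0,"wz":0,"fingers":-1},{"x":0.03,"y":0,"z":0,"wx":0,"wy":0,"wz":0,"fingers":-1},{"x":0.03,"y":0,"z":0,"wx":0,"wy":0,"wz":0,"fingers":-1},{"x":0.03,"y":0,"z":0,"wx":0,"wy":0,"wz":0,"fingers":-1}]}}

```text
clock: 7.12
tool_pos: [0.4985, 0.2147, 0.1098]
eef_rot: [0.672, 0.74, -0.0, 0.002]
contact_force: [-0.0, -1.0, -1.7]
opening: 0.204
```

Run:
```python
from h import *
B=pl(-.03,.110)
plan((B[0],B[1],.1088,96,.025),fingers=-1)
```

```text
at [0.4985 0.2147 0.1098] xang 95.5 tilt 0.19 F [-0.  -1.  -1.7] op 0.204 t 7.125
{"x": 0.0251, "y": -0.0008, "z": 0.0002, "wx": 0.0001, "wy": 0.0002, "wz": -0.0006, "fingers": -1}
{"x": 0.0251, "y": -0.0008, "z": 0.0002, "wx": 0.0001, "wy": 0.0002, "wz": -0.0006, "fingers": -1}
{"x": 0.0251, "y": -0.0007, "z": 0.0002, "wx": 0.0001, "wy": 0.0002, "wz": -0.0006, "fingers": -1}
{"x": 0.0251, "y": -0.0007, "z": 0.0002, "wx": 0.0001, "wy": 0.0002, "wz": -0.0006, "fingers": -1}
{"x": 0.0251, "y": -0.0006, "z": 0.0002, "wx": 0.0001, "wy": 0.0002, "wz": -0.0006, "fingers": -1}
--
```

Emit:
{"name": "apply_moves", "arguments": {"series": [{"x":0.025,"y":-0.0007,"z":0.0003,"wx":0,"wy":0,"wz":-0.0006,"fingers":-1},{"x":0.025,"y":-0.0007,"z":0.0003,"wx":0,"wy":0,"wz":-0.0006,"fingers":-1},{"x":0.025,"y":-0.0007,"z":0.0003,"wx":0,"wy":0,"wz":-0.0006,"fingers":-1},{"x":0.025,"y":-0.0007,"z":0.0003,"wx":0,"wy":0,"wz":-0.0006,"fingers":-1},{"x":0.02,"y":-0.0007,"z":0.0003,"wx":0,"wy":0,"wz":-0.0006,"fingers":-1},{"x":0,"y":0,"z":0,"wx":0,"wy":0,"wz":0,"fingers":-1},{"x":0,"y":0,"z":0,"wx":0,"wy":0,"wz":0,"fingers":-1}]}}

```text
clock: 8.0
tool_pos: [0.4855, 0.3158, 0.1086]
eef_rot: [0.668, 0.744, -0.0, 0.002]
contact_force: [-0.7, -1.0, -0.8]
opening: 0.202
```

```bash
cat >> h.py <<'E'
def chips(name='top'):
    p,d=snap(name); W=world(name,d); q=W[...,:2]-PC; X=q@PX; Y=q@PY; Z=W[...,2]
    for nm,reg in dict(plate=(abs(X)<.093)&(Y>-.098)&(Y<.1)&(Z>.0395)&(Z<.06),trough=(abs(X)<.093)&(Y>.1)&(Y<.16)&(Z>.0085)&(Z<.036)).items():
        m=(reg&(p.min(-1)>150)).astype(np.uint8); n,l,s,c=cv2.connectedComponentsWithStats(m)
        for i in range(1,n):
            if s[i,4]>7: k=l==i; print(name,nm,s[i,4],X[k].mean().round(4),Y[k].mean().round(4),Z[k].mean().round(4),Z[k].max().round(4),'y',Y[k].min().round(3),Y[k].max().round(3))
E
python3 - <<'E'
from h import *
B=pl(-.03,.107)
plan((*pl(-.03,.1),.15,96),(*pl(.046,-.13),.15,96),fingers=-1)
chips(); chips('side')
E
```

```text
at [0.4855 0.3158 0.1086] xang 96.12 tilt 0.29 F [-0.7 -1.  -0.8] op 0.202 t 8.0
{"x": -0.0146, "y": 0.0002, "z": -0.0517, "wx": 0.001, "wy": 0.0013, "wz": 0.0007, "fingers": -1}
--
{"x": -0.0575, "y": 0.019, "z": 0.0, "wx": 0.0, "wy": 0.0, "wz": 0.0, "fingers": -1}
{"x": -0.0575, "y": 0.019, "z": 0.0, "wx": 0.0, "wy": 0.0, "wz": 0.0, "fingers": -1}
{"x": -0.0575, "y": 0.019, "z": 0.0, "wx": 0.0, "wy": 0.0, "wz": 0.0, "fingers": -1}
{"x": -0.0575, "y": 0.019, "z": 0.0, "wx": 0.0, "wy": 0.0, "wz": 0.0, "fingers": -1}
{"x": -0.0575, "y": 0.019, "z": 0.0, "wx": 0.0, "wy": 0.0, "wz": 0.0, "fingers": -1}
--
top plate 29 0.0648 0.0207 0.0436 0.0482 y 0.014 0.027
```

Emit:
{"name": "apply_moves", "arguments": {"series": [{"x":-0.0146,"y":0,"z":-0.052,"wx":0,"wy":0,"wz":0,"fingers":-1},{"x":-0.0575,"y":0.018,"z":0,"wx":0,"wy":0,"wz":0,"fingers":-1},{"x":-0.0575,"y":0.018,"z":0,"wx":0,"wy":0,"wz":0,"fingers":-1},{"x":-0.0575,"y":0.018,"z":0,"wx":0,"wy":0,"wz":0,"fingers":-1},{"x":-0.0575,"y":0.018,"z":0,"wx":0,"wy":0,"wz":0,"fingers":-1},{"x":-0.045,"y":0.015,"z":0,"wx":0,"wy":0,"wz":0,"fingers":-1},{"x":0,"y":0,"z":0,"wx":0,"wy":0,"wz":0,"fingers":-1},{"x":0,"y":0,"z":0,"wx":0,"wy":0,"wz":0,"fingers":-1}]}}

```text
clock: 9.1
tool_pos: [0.5819, 0.0806, 0.1517]
eef_rot: [0.671, 0.742, -0.001, 0.003]
contact_force: [-0.1, 0.6, -2.0]
opening: 0.199
```

Run:
```python
from h import *
plan((*pl(.0425,-.135),.1088,96,.02),fingers=-1)
chips(); chips('side')
```

```text
at [0.5819 0.0806 0.1517] xang 95.74 tilt 0.33 F [-0.1  0.6 -2. ] op 0.199 t 9.1
{"x": -0.001, "y": 0.0005, "z": 0.0179, "wx": 0.0002, "wy": 0.0006, "wz": -0.0005, "fingers": -1}
{"x": -0.001, "y": 0.0005, "z": 0.0179, "wx": 0.0002, "wy": 0.0006, "wz": -0.0005, "fingers": -1}
{"x": -0.0011, "y": 0.0005, "z": 0.0179, "wx": 0.0002, "wy": 0.0006, "wz": -0.0005, "fingers": -1}
--
top plate 68 0.0599 0.0192 0.0434 0.0477 y 0.011 0.03
top plate 74 0.0358 0.0779 0.0436 0.0478 y 0.068 0.088
top trough 77 -0.0103 0.1199 0.0135 0.0184 y 0.109 0.131
top trough 39 -0.0748 0.1098 0.0263 0.0324 y 0.104 0.116
side plate 53 0.0588 0.0194 0.0412 0.0438 y 0.011 0.027
side plate 79 0.0345 0.0791 0.0411 0.044 y 0.068 0.089
side trough 41 -0.0753 0.111 0.0262 0.0294 y 0.105 0.116
side trough 76 -0.0122 0.1183 0.0113 0.0139 y 0.11 0.128
```

Emit:
{"name": "apply_moves", "arguments": {"series": [{"x":-0.001,"y":0.0005,"z":0.0179,"wx":0,"wy":0,"wz":-0.0005,"fingers":-1},{"x":-0.001,"y":0.0005,"z":0.0179,"wx":0,"wy":0,"wz":-0.0005,"fingers":-1},{"x":-0.001,"y":0,"z":0.012,"wx":0,"wy":0,"wz":-0.0005,"fingers":-1},{"x":0,"y":0,"z":0,"wx":0,"wy":0,"wz":0,"fingers":-1},{"x":0,"y":0,"z":0,"wx":0,"wy":0,"wz":0,"fingers":-1}]}}

```text
clock: 9.82
tool_pos: [0.5816, 0.0814, 0.11]
eef_rot: [0.666, 0.746, -0.002, 0.002]
contact_force: [-0.9, -0.5, -1.6]
opening: 0.197
```

Run:
```python
from h import *
plan((*pl(.0425,.11),.1088,96,.025),fingers=-1)
```

```text
at [0.5816 0.0814 0.11  ] xang 96.41 tilt 0.3 F [-0.9 -0.5 -1.6] op 0.197 t 9.825
{"x": 0.0302, "y": 0.0004, "z": -0.0, "wx": 0.0, "wy": 0.0002, "wz": 0.0002, "fingers": -1}
{"x": 0.0302, "y": 0.0004, "z": 0.0, "wx": 0.0, "wy": 0.0002, "wz": 0.0002, "fingers": -1}
{"x": 0.0302, "y": 0.0004, "z": 0.0, "wx": 0.0, "wy": 0.0002, "wz": 0.0002, "fingers": -1}
{"x": 0.0302, "y": 0.0003, "z": 0.0, "wx": 0.0, "wy": 0.0002, "wz": 0.0002, "fingers": -1}
{"x": 0.0302, "y": 0.0003, "z": 0.0001, "wx": 0.0, "wy": 0.0002, "wz": 0.0002, "fingers": -1}
{"x": 0.0302, "y": 0.0003, "z": 0.0001, "wx": 0.0, "wy": 0.0002, "wz": 0.0002, "fingers": -1}
{"x": 0.0302, "y": 0.0003, "z": 0.0001, "wx": 0.0, "wy": 0.0002, "wz": 0.0002, "fingers": -1}
{"x": 0.0302, "y": 0.0002, "z": 0.0001, "wx": 0.0, "wy": 0.0002, "wz": 0.0002, "fingers": -1}
{"x": 0.0302, "y": 0.0002, "z": 0.0001, "wx": 0.0, "wy": 0.0002, "wz": 0.0002, "fingers": -1}
{"x": 0.0302, "y": 0.0002, "z": 0.0001, "wx": 0.0, "wy": 0.0002, "wz": 0.0002, "fingers": -1}
--
```

Emit:
{"name": "apply_moves", "arguments": {"series": [{"x":0.03,"y":0.0003,"z":0.0005,"wx":0,"wy":0,"wz":0.0005,"fingers":-1},{"x":0.03,"y":0.0003,"z":0.0005,"wx":0,"wy":0,"wz":0.0005,"fingers":-1},{"x":0.03,"y":0.0003,"z":0,"wx":0,"wy":0,"wz":0.0005,"fingers":-1},{"x":0.03,"y":0.0003,"z":0,"wx":0,"wy":0,"wz":0,"fingers":-1},{"x":0.03,"y":0.0003,"z":0,"wx":0,"wy":0,"wz":0,"fingers":-1}]}}

```text
clock: 10.45
tool_pos: [0.5718, 0.2015, 0.1101]
eef_rot: [0.671, 0.742, -0.001, 0.004]
contact_force: [-0.2, 1.3, -1.6]
opening: 0.201
```

Run:
```python
from h import *
plan((*pl(.0425,.112),.1088,96,.025),fingers=-1)
```

```text
at [0.5718 0.2015 0.1101] xang 95.78 tilt 0.41 F [-0.2  1.3 -1.6] op 0.201 t 10.45
{"x": 0.0308, "y": -0.0004, "z": 0.0001, "wx": 0.0002, "wy": 0.0004, "wz": -0.0002, "fingers": -1}
{"x": 0.0308, "y": -0.0004, "z": 0.0002, "wx": 0.0002, "wy": 0.0004, "wz": -0.0002, "fingers": -1}
{"x": 0.0308, "y": -0.0004, "z": 0.0002, "wx": 0.0002, "wy": 0.0004, "wz": -0.0002, "fingers": -1}
{"x": 0.0308, "y": -0.0004, "z": 0.0003, "wx": 0.0002, "wy": 0.0004, "wz": -0.0002, "fingers": -1}
{"x": 0.0308, "y": -0.0004, "z": 0.0003, "wx": 0.0002, "wy": 0.0004, "wz": -0.0002, "fingers": -1}
--
```

Then lift and swing back toward the bench, looking once clear.

Emit:
{"name": "apply_moves", "arguments": {"series": [{"x":0.031,"y":-0.0004,"z":0.0005,"wx":0,"wy":0,"wz":0,"fingers":-1},{"x":0.031,"y":-0.0004,"z":0.0005,"wx":0,"wy":0,"wz":0,"fingers":-1},{"x":0.031,"y":-0.0004,"z":0.0003,"wx":0,"wy":0,"wz":0,"fingers":-1},{"x":0.031,"y":-0.0004,"z":0.0003,"wx":0,"wy":0,"wz":0,"fingers":-1},{"x":0.025,"y":-0.0004,"z":0.0003,"wx":0,"wy":0,"wz":0,"fingers":-1},{"x":0,"y":0,"z":0,"wx":0,"wy":0,"wz":0,"fingers":-1},{"x":0,"y":0,"z":0,"wx":0,"wy":0,"wz":0,"fingers":-1}]}}

```text
clock: 11.32
tool_pos: [0.5582, 0.3255, 0.1104]
eef_rot: [0.67, 0.742, 0.001, 0.004]
contact_force: [-0.2, -0.5, -0.8]
opening: 0.204
```

Emit:
{"name": "apply_moves", "arguments": {"series": [{"x":-0.01,"y":0,"z":-0.05,"wx":0,"wy":0,"wz":0,"fingers":-1},{"x":-0.0575,"y":-0.02,"z":0,"wx":0,"wy":0,"wz":0,"fingers":-1},{"x":-0.0575,"y":-0.02,"z":0,"wx":0,"wy":0,"wz":0,"fingers":-1},{"x":-0.0575,"y":-0.02,"z":0,"wx":0,"wy":0,"wz":0,"fingers":-1},{"x":-0.0575,"y":-0.02,"z":0,"wx":0,"wy":0,"wz":0,"fingers":-1},{"x":-0.05,"y":-0.02,"z":0,"wx":0,"wy":0,"wz":0,"fingers":-1},{"x":-0.03,"y":-0.015,"z":0,"wx":0,"wy":0,"wz":0,"fingers":-1},{"x":0,"y":0,"z":0,"wx":0,"wy":0,"wz":0,"fingers":-1}]}}

```text
clock: 12.32
tool_pos: [0.4902, 0.0415, 0.152]
eef_rot: [0.676, 0.737, -0.003, 0.007]
contact_force: [0.6, 0.4, -1.6]
opening: 0.201
```

Run:
```python
from h import *
plan((.44,-.03,.15,96),(.44,-.03,.072,96,.02),fingers=-1)
chips(); chips('side')
```

```text
at [0.4902 0.0415 0.152 ] xang 94.92 tilt 0.9 F [ 0.6  0.4 -1.6] op 0.201 t 12.325
{"x": -0.0418, "y": -0.0351, "z": 0.0016, "wx": 0.001, "wy": 0.0023, "wz": -0.003, "fingers": -1}
{"x": -0.0415, "y": -0.0355, "z": 0.0015, "wx": 0.001, "wy": 0.0023, "wz": -0.003, "fingers": -1}
--
{"x": -0.0, "y": 0.0, "z": 0.0244, "wx": -0.0, "wy": -0.0, "wz": 0.0, "fingers": -1}
{"x": -0.0, "y": 0.0, "z": 0.0244, "wx": -0.0, "wy": -0.0, "wz": 0.0, "fingers": -1}
{"x": -0.0, "y": 0.0, "z": 0.0244, "wx": -0.0, "wy": -0.0, "wz": 0.0, "fingers": -1}
{"x": -0.0, "y": 0.0, "z": 0.0244, "wx": -0.0, "wy": -0.0, "wz": 0.0, "fingers": -1}
--
top trough 62 0.0642 0.1308 0.0125 0.0183 y 0.123 0.138
top trough 65 0.0395 0.1331 0.0127 0.0185 y 0.124 0.142
top trough 78 -0.0102 0.1199 0.0139 0.0201 y 0.109 0.13
top trough 39 -0.0748 0.1096 0.0271 0.0326 y 0.105 0.114
side trough 40 -0.0755 0.1109 0.0263 0.029 y 0.106 0.116
side trough 74 -0.0121 0.118 0.0112 0.0136 y 0.109 0.126
```

Emit:
{"name": "apply_moves", "arguments": {"series": [{"x":-0.04,"y":-0.034,"z":0,"wx":0.001,"wy":0.0023,"wz":-0.003,"fingers":-1},{"x":-0.038,"y":-0.033,"z":0,"wx":0.001,"wy":0.0023,"wz":-0.003,"fingers":-1},{"x":0,"y":0,"z":0.02,"wx":0,"wy":0,"wz":0,"fingers":-1},{"x":0,"y":0,"z":0.025,"wx":0,"wy":0,"wz":0,"fingers":-1},{"x":0,"y":0,"z":0.025,"wx":0,"wy":0,"wz":0,"fingers":-1},{"x":0,"y":0,"z":0.018,"wx":0,"wy":0,"wz":0,"fingers":-1},{"x":0,"y":0,"z":0,"wx":0,"wy":0,"wz":0,"fingers":-1},{"x":0,"y":0,"z":0,"wx":0,"wy":0,"wz":0,"fingers":-1}]}}

```text
clock: 13.42
tool_pos: [0.4535, -0.0094, 0.0825]
eef_rot: [0.663, 0.749, 0.012, 0.001]
contact_force: [1.0, 1.0, -2.1]
opening: 0.199
```

Run:
```python
from h import *
plan((.44,-.03,.0715,96,.02),fingers=-1)
# loop fits
W=world('top',np.load('top_d.npy'))
```

```text
at [ 0.4535 -0.0094  0.0825] xang 96.96 tilt 1.37 F [ 1.   1.  -2.1] op 0.199 t 13.425
{"x": -0.0118, "y": -0.0101, "z": 0.0065, "wx": 0.003, "wy": -0.0023, "wz": 0.0027, "fingers": -1}
{"x": -0.0119, "y": -0.0099, "z": 0.0067, "wx": 0.003, "wy": -0.0023, "wz": 0.0027, "fingers": -1}
--
```

Emit:
{"name": "apply_moves", "arguments": {"series": [{"x":0,"y":0,"z":0.006,"wx":0.0055,"wy":-0.004,"wz":0,"fingers":-1},{"x":0,"y":0,"z":0.005,"wx":0,"wy":0,"wz":0,"fingers":-1},{"x":0,"y":0,"z":0,"wx":0,"wy":0,"wz":0,"fingers":-1},{"x":0,"y":0,"z":0.002,"wx":0,"wy":0,"wz":0,"fingers":-1},{"x":0,"y":0,"z":0,"wx":0,"wy":0,"wz":0,"fingers":-1}]}}

```text
clock: 14.05
tool_pos: [0.4548, -0.0088, 0.0726]
eef_rot: [0.663, 0.749, 0.002, 0.001]
contact_force: [0.5, 0.7, -1.6]
opening: 0.201
```

Run:
```python
from h import *
plan((.44,-.03,.0715,96,.02),fingers=-1)
p,d=snap('side'); cv2.imwrite('pics/s3.png',cv2.resize(p[180:330,330:480,::-1],None,fx=4,fy=4,interpolation=cv2.INTER_CUBIC))
```

```text
at [ 0.4548 -0.0088  0.0726] xang 96.95 tilt 0.2 F [ 0.5  0.7 -1.6] op 0.201 t 14.05
{"x": -0.012, "y": -0.0108, "z": 0.0007, "wx": 0.0005, "wy": -0.0002, "wz": 0.0026, "fingers": -1}
{"x": -0.0121, "y": -0.0107, "z": 0.0007, "wx": 0.0005, "wy": -0.0002, "wz": 0.0026, "fingers": -1}
--
```

View pics/s3.png

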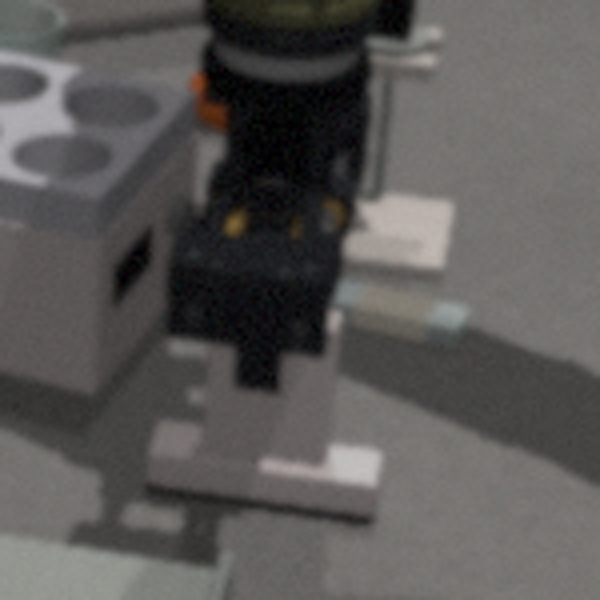

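The scraper is upright just above the bench. I lower it the last 1-2 mm, release and rise.

Emit:
{"name": "apply_moves", "arguments": {"series": [{"x":0,"y":0,"z":0.0025,"wx":0,"wy":0,"wz":0,"fingers":-1},{"x":0,"y":0,"z":0.001,"wx":0,"wy":0,"wz":0,"fingers":-1},{"x":0,"y":0,"z":0,"wx":0,"wy":0,"wz":0,"fingers":-0.2},{"x":0,"y":0,"z":0,"wx":0,"wy":0,"wz":0,"fingers":-0.2},{"x":0,"y":0,"z":0,"wx":0,"wy":0,"wz":0,"fingers":0.2},{"x":0,"y":0,"z":0,"wx":0,"wy":0,"wz":0,"fingers":0.2}]}}

```text
clock: 14.85
tool_pos: [0.4555, -0.0088, 0.0707]
eef_rot: [0.663, 0.749, 0.002, 0.001]
contact_force: [-0.6, 0.3, -0.2]
opening: 0.592
```

Emit:
{"name": "apply_moves", "arguments": {"series": [{"x":0,"y":0,"z":-0.02,"wx":0,"wy":0,"wz":0,"fingers":0.2},{"x":0,"y":0,"z":-0.05,"wx":0,"wy":0,"wz":0,"fingers":0.2},{"x":0,"y":0,"z":-0.06,"wx":0,"wy":0,"wz":0,"fingers":0.2},{"x":0,"y":0,"z":-0.06,"wx":0,"wy":0,"wz":0,"fingers":0.2},{"x":0,"y":0,"z":0,"wx":0,"wy":0,"wz":0,"fingers":0.2}]}}

```text
clock: 15.48
tool_pos: [0.4542, -0.0086, 0.2263]
eef_rot: [0.663, 0.749, 0.001, 0.0]
contact_force: [0.9, -0.5, 0.2]
opening: 0.6
```

Run:
```python
from h import *
p,d=snap('side'); W=world('side',d);Z=W[...,2]
m=(abs(W[...,0]-.454)<.08)&(abs(W[...,1]+.009)<.05)
for lo,hi in((.018,.03),(.09,.12)):
    k=m&(Z>lo)&(Z<hi); print(k.sum(),cv2.minAreaRect(W[k][:,:2].astype(np.float32)),np.percentile(Z[k],99))
plan((.457,-.279,.24,5.6),(.457,-.279,.19,5.6),fingers=0.2)
```

```text
493 ((0.4505532383918762, -0.00740625336766243), (0.10963743180036545, 0.03619992733001709), 6.650268077850342) 0.02961155849735239
330 ((0.45007753372192383, -0.006407806649804115), (0.05937173217535019, 0.023040376603603363), 9.154820442199707) 0.10501638799238047
at [ 0.453  -0.0093  0.2247] xang 97.01 tilt 0.11 F [ 0.8 -0.8  0.2] op 0.598 t 15.525
{"x": -0.0335, "y": -0.0036, "z": -0.002, "wx": -0.0001, "wy": -0.0, "wz": 0.0508, "fingers": 0.2}
{"x": -0.0337, "y": 0.0017, "z": -0.002, "wx": -0.0001, "wy": -0.0, "wz": 0.0508, "fingers": 0.2}
{"x": -0.033, "y": 0.0071, "z": -0.002, "wx": -0.0001, "wy": -0.0, "wz": 0.0508, "fingers": 0.2}
{"x": -0.0314, "y": 0.0122, "z": -0.002, "wx": -0.0001, "wy": -0.0, "wz": 0.0508, "fingers": 0.2}
{"x": -0.0291, "y": 0.0171, "z": -0.002, "wx": -0.0001, "wy": -0.0, "wz": 0.0508, "fingers": 0.2}
{"x": -0.026, "y": 0.0215, "z": -0.0019, "wx": -0.0001, "wy": -0.0, "wz": 0.0508, "fingers": 0.2}
{"x": -0.0223, "y": 0.0253, "z": -0.0019, "wx": -0.0001, "wy": -0.0, "wz": 0.0508, "fingers": 0.2}
{"x": -0.018, "y": 0.0285, "z": -0.0019, "wx": -0.0001, "wy": -0.0, "wz": 0.0508, "fingers": 0.2}
{"x": -0.0132, "y": 0.031, "z": -0.0019, "wx": -0.0001, "wy": -0.0, "wz": 0.0508, "fingers": 0.2}
{"x": -0.0081, "y": 0.0327, "z": -0.0019, "wx": -0.0001, "wy": -0.0, "wz": 0.0508, "fingers": 0.2}
--
{"x": 0.0, "y": 0.0, "z": 0.0625, "wx": -0.0, "wy": 0.0, "wz": -0.0, "fingers": 0.2}
--
```

Emit:
{"name": "apply_moves", "arguments": {"series": [{"x":-0.0335,"y":-0.0036,"z":-0.002,"wx":0,"wy":0,"wz":0.0508,"fingers":0.2},{"x":-0.0337,"y":0.0017,"z":-0.002,"wx":0,"wy":0,"wz":0.0508,"fingers":0.2},{"x":-0.033,"y":0.0071,"z":-0.002,"wx":0,"wy":0,"wz":0.0508,"fingers":0.2},{"x":-0.0314,"y":0.0122,"z":-0.002,"wx":0,"wy":0,"wz":0.0508,"fingers":0.2},{"x":-0.0291,"y":0.0171,"z":-0.002,"wx":0,"wy":0,"wz":0.0508,"fingers":0.2},{"x":-0.026,"y":0.0215,"z":-0.002,"wx":0,"wy":0,"wz":0.0508,"fingers":0.2},{"x":-0.0223,"y":0.0253,"z":-0.002,"wx":0,"wy":0,"wz":0.0508,"fingers":0.2},{"x":-0.018,"y":0.0285,"z":-0.002,"wx":0,"wy":0,"wz":0.0508,"fingers":0.2}]}}

```text
clock: 16.52
tool_pos: [0.4447, -0.2309, 0.2249]
eef_rot: [0.982, 0.189, -0.012, -0.004]
contact_force: [0.4, 0.5, -0.2]
opening: 0.602
```

Emit:
{"name": "apply_moves", "arguments": {"series": [{"x":-0.0132,"y":0.028,"z":-0.002,"wx":0,"wy":0,"wz":0.0508,"fingers":0.2},{"x":-0.006,"y":0.02,"z":-0.002,"wx":0,"wy":0,"wz":0.03,"fingers":0.2},{"x":0,"y":0,"z":0,"wx":0,"wy":0,"wz":0,"fingers":0.2},{"x":0,"y":0,"z":0,"wx":0,"wy":0,"wz":0,"fingers":0.2}]}}

```text
clock: 17.02
tool_pos: [0.4373, -0.2745, 0.2216]
eef_rot: [0.998, 0.059, -0.019, -0.004]
contact_force: [0.9, 0.0, 0.3]
opening: 0.602
```

Run:
```python
from h import *
plan((.457,-.279,.20,5.6),(.457,-.279,.139,5.6,.02),fingers=.2)
```

```text
at [ 0.4373 -0.2745  0.2216] xang 6.72 tilt 2.17 F [0.9 0.  0.3] op 0.602 t 17.025
{"x": 0.0247, "y": 0.0088, "z": 0.0261, "wx": -0.0032, "wy": 0.0116, "wz": 0.0062, "fingers": 0.2}
--
{"x": -0.0, "y": 0.0, "z": 0.0191, "wx": -0.0, "wy": -0.0, "wz": 0.0, "fingers": 0.2}
{"x": -0.0, "y": 0.0, "z": 0.0191, "wx": -0.0, "wy": -0.0, "wz": 0.0, "fingers": 0.2}
{"x": -0.0, "y": 0.0, "z": 0.0191, "wx": -0.0, "wy": -0.0, "wz": 0.0, "fingers": 0.2}
{"x": -0.0, "y": 0.0, "z": 0.0191, "wx": -0.0, "wy": -0.0, "wz": 0.0, "fingers": 0.2}
--
```

Emit:
{"name": "apply_moves", "arguments": {"series": [{"x":0.012,"y":0.0044,"z":0.003,"wx":-0.0016,"wy":0.0058,"wz":0.003,"fingers":0.2},{"x":0.012,"y":0.0044,"z":0.003,"wx":-0.0016,"wy":0.0058,"wz":0.003,"fingers":0.2},{"x":0,"y":0,"z":0.01,"wx":0,"wy":0,"wz":0,"fingers":0.2},{"x":0,"y":0,"z":0,"wx":0,"wy":0,"wz":0,"fingers":0.2},{"x":0,"y":0,"z":0,"wx":0,"wy":0,"wz":0,"fingers":0.2}]}}

```text
clock: 17.65
tool_pos: [0.4588, -0.277, 0.2065]
eef_rot: [0.999, 0.051, 0.001, -0.001]
contact_force: [-0.0, -0.4, 0.5]
opening: 0.603
```

Run:
```python
from h import *
plan((.457,-.279,.139,5.6,.02),fingers=.2)
```

```text
at [ 0.4588 -0.277   0.2065] xang 5.9 tilt 0.12 F [-0.  -0.4  0.5] op 0.603 t 17.65
{"x": -0.0007, "y": 0.0006, "z": 0.0211, "wx": -0.0001, "wy": -0.0001, "wz": 0.0004, "fingers": 0.2}
{"x": -0.0006, "y": 0.0006, "z": 0.0211, "wx": -0.0001, "wy": -0.0001, "wz": 0.0004, "fingers": 0.2}
{"x": -0.0006, "y": 0.0006, "z": 0.0211, "wx": -0.0001, "wy": -0.0001, "wz": 0.0004, "fingers": 0.2}
{"x": -0.0006, "y": 0.0006, "z": 0.0211, "wx": -0.0001, "wy": -0.0001, "wz": 0.0004, "fingers": 0.2}
--
```

Emit:
{"name": "apply_moves", "arguments": {"series": [{"x":-0.0006,"y":0.0006,"z":0.02,"wx":0,"wy":0,"wz":0,"fingers":0.2},{"x":-0.0006,"y":0.0006,"z":0.02,"wx":0,"wy":0,"wz":0,"fingers":0.2},{"x":-0.0006,"y":0.0006,"z":0.018,"wx":0,"wy":0,"wz":0,"fingers":0.2},{"x":-0.0006,"y":0.0006,"z":0.008,"wx":0,"wy":0,"wz":0,"fingers":0.2},{"x":0,"y":0,"z":0,"wx":0,"wy":0,"wz":0,"fingers":0.2},{"x":0,"y":0,"z":0,"wx":0,"wy":0,"wz":0,"fingers":0.2}]}}

```text
clock: 18.4
tool_pos: [0.4565, -0.2793, 0.1499]
eef_rot: [0.999, 0.051, 0.0, -0.001]
contact_force: [0.6, 0.3, 0.5]
opening: 0.597
```

Run:
```python
from h import *
plan((.457,-.279,.139,5.6,.02),fingers=.2)
```

```text
at [ 0.4565 -0.2793  0.1499] xang 5.88 tilt 0.11 F [0.6 0.3 0.5] op 0.597 t 18.4
{"x": 0.0007, "y": -0.0002, "z": 0.0136, "wx": -0.0005, "wy": -0.0003, "wz": 0.0015, "fingers": 0.2}
--
```

Emit:
{"name": "apply_moves", "arguments": {"series": [{"x":0,"y":0,"z":0.007,"wx":0,"wy":0,"wz":0,"fingers":0.2},{"x":0,"y":0,"z":0.004,"wx":0,"wy":0,"wz":0.001,"fingers":0.2},{"x":0,"y":0,"z":0,"wx":0,"wy":0,"wz":0,"fingers":-1},{"x":0,"y":0,"z":0,"wx":0,"wy":0,"wz":0,"fingers":-1},{"x":0,"y":0,"z":0,"wx":0,"wy":0,"wz":0,"fingers":-1},{"x":0,"y":0,"z":0,"wx":0,"wy":0,"wz":0,"fingers":-1},{"x":0,"y":0,"z":0,"wx":0,"wy":0,"wz":0,"fingers":-1}], "force": 50}}

```text
clock: 19.27
tool_pos: [0.4571, -0.2796, 0.1415]
eef_rot: [0.999, 0.049, 0.001, -0.0]
contact_force: [0.8, 0.1, -0.6]
opening: 0.22
```

Run:
```python
from h import *
plan((.4565,-.279,.27,5.6),fingers=-1)
W=world('top',np.load('top_d.npy'))
```

```text
at [ 0.4571 -0.2796  0.1415] xang 5.67 tilt 0.16 F [ 0.8  0.1 -0.6] op 0.22 t 19.275
{"x": -0.0001, "y": -0.0003, "z": -0.0535, "wx": -0.0, "wy": -0.0003, "wz": 0.0001, "fingers": -1}
{"x": -0.0001, "y": -0.0003, "z": -0.0535, "wx": -0.0, "wy": -0.0003, "wz": 0.0001, "fingers": -1}
{"x": -0.0002, "y": -0.0003, "z": -0.0535, "wx": -0.0, "wy": -0.0003, "wz": 0.0001, "fingers": -1}
--
```

Emit:
{"name": "apply_moves", "arguments": {"series": [{"x":0,"y":0,"z":-0.02,"wx":0,"wy":0,"wz":0,"fingers":-1},{"x":0,"y":0,"z":-0.05,"wx":0,"wy":0,"wz":0,"fingers":-1},{"x":0,"y":0,"z":-0.05,"wx":0,"wy":0,"wz":0,"fingers":-1},{"x":0,"y":0,"z":-0.03,"wx":0,"wy":0,"wz":0,"fingers":-1},{"x":0,"y":0,"z":0,"wx":0,"wy":0,"wz":0,"fingers":-1},{"x":0,"y":0,"z":0,"wx":0,"wy":0,"wz":0,"fingers":-1}]}}

```text
clock: 20.02
tool_pos: [0.4563, -0.279, 0.2683]
eef_rot: [0.999, 0.05, 0.002, -0.0]
contact_force: [0.2, 0.2, -1.0]
opening: 0.222
```

```bash
cat >> h.py <<'E'
BC=np.array([.6197,-.1402])
def loops():
    p,d=snap('top'); W=world('top',d); Z=W[...,2]
    a=np.radians(-4.725); bx=np.array([np.cos(a),np.sin(a)]); by=np.array([-bx[1],bx[0]])
    for sx in(1,-1):
      for sy in(1,-1):
        c=BC+.032*(sx*bx+sy*by); r=np.hypot(*(np.moveaxis(W[...,:2]-c,-1,0)))
        t=W[(r<.0205)&(Z<.067)&(Z>.047)]
        if len(t)<8: print(sx,sy,'none',len(t)); continue
        vx,vy,x0,y0=cv2.fitLine(t[:,:2].astype(np.float32),cv2.DIST_HUBER,0,.01,.01).ravel()
        if vy<0: vx,vy=-vx,-vy
        s=(t[:,0]-x0)*vx+(t[:,1]-y0)*vy; md=(np.percentile(s,3)+np.percentile(s,97))/2
        dd=W[(r<.0245)&(Z<.037)&(Z>.03)]; cc=cv2.minEnclosingCircle(dd[:,:2].astype(np.float32))
        print(sx,sy,'bore',c.round(4),'n',len(t),'mid',round(x0+md*vx,4),round(y0+md*vy,4),'span',round(np.ptp(s),3),'hookang',round(np.degrees(np.arctan2(vy,vx))-90,1),'z',np.median(t[:,2]).round(4),'bore-centre off',(np.array([x0+md*vx,y0+md*vy])-c).round(4))
def hook():
    """rod/hook seen from side camera"""
    p,d=snap('side'); W=world('side',d); s=get_state(); T=s['tool_pos']; q=W-T
    m=(abs(q[...,0])<.04)&(abs(q[...,1])<.04)
    for lo in (-.12,-.11,-.10,-.08,-.06,-.04):
        k=m&(q[...,2]>lo)&(q[...,2]<lo+.01)
        if k.any(): print('dz',lo,k.sum(),W[k].mean(0).round(4),'rel',q[k].mean(0).round(4),'xrange',q[k][:,0].min().round(4),q[k][:,0].max().round(4))
    k=m&(q[...,2]<-.05); print('lowest rel',q[k][:,2].min())
E
python3 - <<'E'
from h import *
loops(); hook()
plan((.457,-.279,.26,5.6),fingers=-1)
E
```

```text
1 1 bore [ 0.6542 -0.1109] n 35 mid 0.6529 -0.1104 span 0.038 hookang -9.8 z 0.0609 bore-centre off [-0.0014  0.0005]
1 -1 bore [ 0.649  -0.1747] n 29 mid 0.6496 -0.1765 span 0.033 hookang 18.5 z 0.0604 bore-centre off [ 0.0007 -0.0018]
-1 1 bore [ 0.5904 -0.1057] n 37 mid 0.5901 -0.105 span 0.038 hookang -16.5 z 0.0604 bore-centre off [-0.0003  0.0007]
-1 -1 bore [ 0.5852 -0.1695] n 31 mid 0.5846 -0.1703 span 0.037 hookang -3.7 z 0.0609 bore-centre off [-0.0006 -0.0009]
dz -0.12 25 [ 0.4618 -0.2766  0.1538] rel [ 0.0054  0.0023 -0.114 ] xrange -0.0019 0.0146
dz -0.11 14 [ 0.4613 -0.2766  0.162 ] rel [ 0.0049  0.0023 -0.1059] xrange -0.0011 0.0141
dz -0.1 11 [ 0.4567 -0.2764  0.1734] rel [ 0.0003  0.0025 -0.0945] xrange -0.0021 0.0028
dz -0.08 14 [ 0.4566 -0.2756  0.1929] rel [ 0.0002  0.0033 -0.0749] xrange -0.0024 0.0027
dz -0.06 10 [ 0.4566 -0.2776  0.2134] rel [ 0.0002  0.0013 -0.0545] xrange -0.0015 0.0023
dz -0.04 10 [ 0.4564 -0.2751  0.2325] rel [-0.      0.0038 -0.0353] xrange -0.0017 0.0013
lowest rel -0.27366981177730704
at [ 0.4564 -0.2789  0.2678] xang 5.74 tilt 0.17 F [-0.1 -0.4 -0.6] op 0.222 t 20.125
{"x": 0.0007, "y": 0.0002, "z": 0.0098, "wx": -0.0003, "wy": -0.0009, "wz": 0.0008, "fingers": -1}
--
```

```bash
cat >> h.py <<'E'
def ent(mid,ang,off):
    a=np.radians(ang); u=np.array([np.cos(a),np.sin(a)]); d=(.0173+.0232+float(np.dot(off,u)))/2
    return np.array(mid)-d*u, d
E
python3 - <<'E'
from h import *
e,d=ent((.5846,-.1703),-3.7,(-.0006,-.0009)); print(e,d)
plan((*e,.262,-3.7),fingers=-1)
E
```

```text
[ 0.56466198 -0.16901067] 0.019979664853232174
at [ 0.4564 -0.2789  0.2678] xang 5.74 tilt 0.17 F [-0.1 -0.4 -0.6] op 0.222 t 20.125
{"x": 0.0495, "y": -0.041, "z": 0.0026, "wx": -0.0001, "wy": -0.0003, "wz": 0.0175, "fingers": -1}
{"x": 0.0471, "y": -0.0437, "z": 0.0026, "wx": -0.0001, "wy": -0.0003, "wz": 0.0175, "fingers": -1}
{"x": 0.0447, "y": -0.0462, "z": 0.0025, "wx": -0.0001, "wy": -0.0003, "wz": 0.0175, "fingers": -1}
--
```

Emit:
{"name": "apply_moves", "arguments": {"series": [{"x":0.037,"y":-0.031,"z":0,"wx":0,"wy":0,"wz":0.013,"fingers":-1},{"x":0.036,"y":-0.033,"z":0,"wx":0,"wy":0,"wz":0.013,"fingers":-1},{"x":0.035,"y":-0.034,"z":0,"wx":0,"wy":0,"wz":0.013,"fingers":-1},{"x":0.022,"y":-0.022,"z":0,"wx":0,"wy":0,"wz":0.01,"fingers":-1},{"x":0,"y":0,"z":0,"wx":0,"wy":0,"wz":0,"fingers":-1},{"x":0,"y":0,"z":0,"wx":0,"wy":0,"wz":0,"fingers":-1}]}}

```text
clock: 20.88
tool_pos: [0.5542, -0.1771, 0.2604]
eef_rot: [1.0, -0.03, -0.006, -0.002]
contact_force: [-0.5, -0.4, -0.3]
opening: 0.226
```

Run:
```python
from h import *
plan((.5647,-.169,.25,-3.7),fingers=-1)
```

```text
at [ 0.5542 -0.1771  0.2604] xang -3.46 tilt 0.71 F [-0.5 -0.4 -0.3] op 0.226 t 20.875
{"x": 0.0127, "y": -0.0108, "z": 0.0129, "wx": -0.001, "wy": 0.0038, "wz": 0.0013, "fingers": -1}
--
```

Emit:
{"name": "apply_moves", "arguments": {"series": [{"x":0.0062,"y":-0.0053,"z":0.004,"wx":-0.001,"wy":0.0038,"wz":0.0013,"fingers":-1},{"x":0.0062,"y":-0.0053,"z":0,"wx":0,"wy":0,"wz":0,"fingers":-1},{"x":0,"y":0,"z":0,"wx":0,"wy":0,"wz":0,"fingers":-1},{"x":0,"y":0,"z":0,"wx":0,"wy":0,"wz":0,"fingers":-1}]}}

```text
clock: 21.38
tool_pos: [0.563, -0.1719, 0.2565]
eef_rot: [0.999, -0.034, -0.001, 0.001]
contact_force: [0.2, -0.1, -1.2]
opening: 0.222
```

Run:
```python
from h import *
plan((.5647,-.169,.19,-3.7,.02),fingers=-1)
```

```text
at [ 0.563  -0.1719  0.2565] xang -3.93 tilt 0.14 F [ 0.2 -0.1 -1.2] op 0.222 t 21.375
{"x": 0.0005, "y": -0.001, "z": 0.0208, "wx": 0.0001, "wy": 0.0001, "wz": -0.0003, "fingers": -1}
{"x": 0.0005, "y": -0.001, "z": 0.0208, "wx": 0.0001, "wy": 0.0001, "wz": -0.0003, "fingers": -1}
{"x": 0.0005, "y": -0.001, "z": 0.0208, "wx": 0.0001, "wy": 0.0001, "wz": -0.0003, "fingers": -1}
{"x": 0.0005, "y": -0.001, "z": 0.0208, "wx": 0.0001, "wy": 0.0001, "wz": -0.0003, "fingers": -1}
--
```

Emit:
{"name": "apply_moves", "arguments": {"series": [{"x":0.002,"y":-0.004,"z":0.008,"wx":0,"wy":0,"wz":0,"fingers":-1},{"x":0,"y":0,"z":0.016,"wx":0,"wy":0,"wz":0,"fingers":-1},{"x":0,"y":0,"z":0.016,"wx":0,"wy":0,"wz":0,"fingers":-1},{"x":0,"y":0,"z":0.01,"wx":0,"wy":0,"wz":0,"fingers":-1},{"x":0,"y":0,"z":0,"wx":0,"wy":0,"wz":0,"fingers":-1}]}}

```text
clock: 22.0
tool_pos: [0.564, -0.169, 0.2128]
eef_rot: [0.999, -0.034, -0.002, 0.001]
contact_force: [0.2, -0.0, -1.0]
opening: 0.223
```

Run:
```python
from h import *
plan((.5647,-.169,.1575,-3.7,.012),fingers=-1)
```

```text
at [ 0.564  -0.169   0.2128] xang -3.94 tilt 0.23 F [ 0.2 -0.  -1. ] op 0.223 t 22.0
{"x": 0.0002, "y": -0.0, "z": 0.0138, "wx": 0.0001, "wy": 0.0002, "wz": -0.0003, "fingers": -1}
{"x": 0.0002, "y": -0.0, "z": 0.0138, "wx": 0.0001, "wy": 0.0002, "wz": -0.0003, "fingers": -1}
{"x": 0.0002, "y": -0.0, "z": 0.0138, "wx": 0.0001, "wy": 0.0002, "wz": -0.0003, "fingers": -1}
{"x": 0.0002, "y": -0.0, "z": 0.0138, "wx": 0.0001, "wy": 0.0002, "wz": -0.0003, "fingers": -1}
{"x": 0.0002, "y": -0.0, "z": 0.0138, "wx": 0.0001, "wy": 0.0002, "wz": -0.0003, "fingers": -1}
--
```

Emit:
{"name": "apply_moves", "arguments": {"series": [{"x":0.0004,"y":0,"z":0.0135,"wx":0,"wy":0.0006,"wz":-0.0005,"fingers":-1},{"x":0.0002,"y":0,"z":0.0135,"wx":0,"wy":0.0004,"wz":-0.0005,"fingers":-1},{"x":0.0002,"y":0,"z":0.0135,"wx":0,"wy":0,"wz":0,"fingers":-1},{"x":0,"y":0,"z":0.0135,"wx":0,"wy":0,"wz":0,"fingers":-1},{"x":0,"y":0,"z":0.01,"wx":0,"wy":0,"wz":0,"fingers":-1},{"x":0,"y":0,"z":0,"wx":0,"wy":0,"wz":0,"fingers":-1},{"x":0,"y":0,"z":0,"wx":0,"wy":0,"wz":0,"fingers":-1}]}}

```text
clock: 22.88
tool_pos: [0.5651, -0.1691, 0.158]
eef_rot: [0.999, -0.033, 0.0, 0.001]
contact_force: [0.3, 0.5, -1.1]
opening: 0.222
```

Run:
```python
from h import *
plan((.5647,-.169,.1575,-3.7,.012),fingers=-1)
```

```text
at [ 0.5651 -0.1691  0.158 ] xang -3.75 tilt 0.1 F [ 0.3  0.5 -1.1] op 0.222 t 22.875
{"x": -0.0005, "y": -0.0002, "z": 0.0007, "wx": 0.0006, "wy": -0.0002, "wz": -0.0003, "fingers": -1}
--
```

Emit:
{"name": "apply_moves", "arguments": {"series": [{"x":0.008,"y":0,"z":0,"wx":0,"wy":0,"wz":0,"fingers":-1},{"x":0.0075,"y":0,"z":0,"wx":0,"wy":0,"wz":0,"fingers":-1},{"x":0,"y":0,"z":0,"wx":0,"wy":0,"wz":0,"fingers":-1},{"x":0,"y":0,"z":-0.01,"wx":0,"wy":0,"wz":0,"fingers":-1},{"x":0,"y":0,"z":-0.015,"wx":0,"wy":0,"wz":0,"fingers":-1},{"x":0,"y":0,"z":-0.015,"wx":0,"wy":0,"wz":0,"fingers":-1},{"x":0,"y":0,"z":0,"wx":0,"wy":0,"wz":0,"fingers":-1}]}}

```text
clock: 23.75
tool_pos: [0.5792, -0.1701, 0.1939]
eef_rot: [0.999, -0.033, 0.002, 0.001]
contact_force: [0.0, 0.4, -2.0]
opening: 0.219
```

Run:
```python
from h import *
plan((.5781,-.1699,.30,-3.7),fingers=-1)
```

```text
at [ 0.5792 -0.1701  0.1939] xang -3.77 tilt 0.24 F [ 0.   0.4 -2. ] op 0.219 t 23.75
{"x": -0.0005, "y": 0.0001, "z": -0.0663, "wx": 0.0003, "wy": -0.0006, "wz": -0.0002, "fingers": -1}
{"x": -0.0006, "y": 0.0, "z": -0.0663, "wx": 0.0003, "wy": -0.0006, "wz": -0.0002, "fingers": -1}
--
```

Emit:
{"name": "apply_moves", "arguments": {"series": [{"x":-0.0005,"y":0,"z":-0.02,"wx":0,"wy":0,"wz":0,"fingers":-1},{"x":-0.0005,"y":0,"z":-0.035,"wx":0,"wy":0,"wz":0,"fingers":-1},{"x":0,"y":0,"z":-0.035,"wx":0,"wy":0,"wz":0,"fingers":-1},{"x":0,"y":0,"z":-0.03,"wx":0,"wy":0,"wz":0,"fingers":-1},{"x":0,"y":0,"z":-0.01,"wx":0,"wy":0,"wz":0,"fingers":-1},{"x":0,"y":0,"z":0,"wx":0,"wy":0,"wz":0,"fingers":-1}]}}

```text
clock: 24.5
tool_pos: [0.577, -0.1695, 0.3038]
eef_rot: [0.999, -0.033, 0.001, 0.001]
contact_force: [0.9, -0.0, -1.7]
opening: 0.224
```

```bash
cat >> h.py <<'E'
def slot(x,y,ang):
    a=np.radians(ang); return pl(x,y)-.0065*np.array([np.cos(a),np.sin(a)])
E
python3 - <<'E'
from h import *
t=slot(-.045,.05,-3); print(t)
plan((*t,.30,-3,.04),fingers=-1)
p,d=snap('side'); cv2.imwrite('pics/s4.png',cv2.resize(p[60:310,200:520,::-1],None,fx=2.4,fy=2.4,interpolation=cv2.INTER_CUBIC))
E
```

```text
[0.47054472 0.25337994]
at [ 0.577  -0.1695  0.3038] xang -3.73 tilt 0.19 F [ 0.9 -0.  -1.7] op 0.224 t 24.5
{"x": -0.0152, "y": -0.0472, "z": 0.0003, "wx": 0.0001, "wy": -0.0001, "wz": -0.0004, "fingers": -1}
{"x": -0.0152, "y": -0.0472, "z": 0.0003, "wx": 0.0001, "wy": -0.0001, "wz": -0.0004, "fingers": -1}
{"x": -0.0151, "y": -0.0472, "z": 0.0003, "wx": 0.0001, "wy": -0.0001, "wz": -0.0004, "fingers": -1}
{"x": -0.015, "y": -0.0472, "z": 0.0003, "wx": 0.0001, "wy": -0.0001, "wz": -0.0004, "fingers": -1}
{"x": -0.015, "y": -0.0472, "z": 0.0003, "wx": 0.0001, "wy": -0.0001, "wz": -0.0004, "fingers": -1}
{"x": -0.0149, "y": -0.0473, "z": 0.0004, "wx": 0.0001, "wy": -0.0001, "wz": -0.0004, "fingers": -1}
{"x": -0.0149, "y": -0.0473, "z": 0.0004, "wx": 0.0001, "wy": -0.0001, "wz": -0.0004, "fingers": -1}
{"x": -0.0148, "y": -0.0473, "z": 0.0004, "wx": 0.0001, "wy": -0.0001, "wz": -0.0004, "fingers": -1}
{"x": -0.0148, "y": -0.0473, "z": 0.0004, "wx": 0.0001, "wy": -0.0001, "wz": -0.0004, "fingers": -1}
{"x": -0.0147, "y": -0.0473, "z": 0.0004, "wx": 0.0001, "wy": -0.0001, "wz": -0.0004, "fingers": -1}
{"x": -0.0147, "y": -0.0473, "z": 0.0004, "wx": 0.0001, "wy": -0.0001, "wz": -0.0004, "fingers": -1}
--
```

View pics/s4.png

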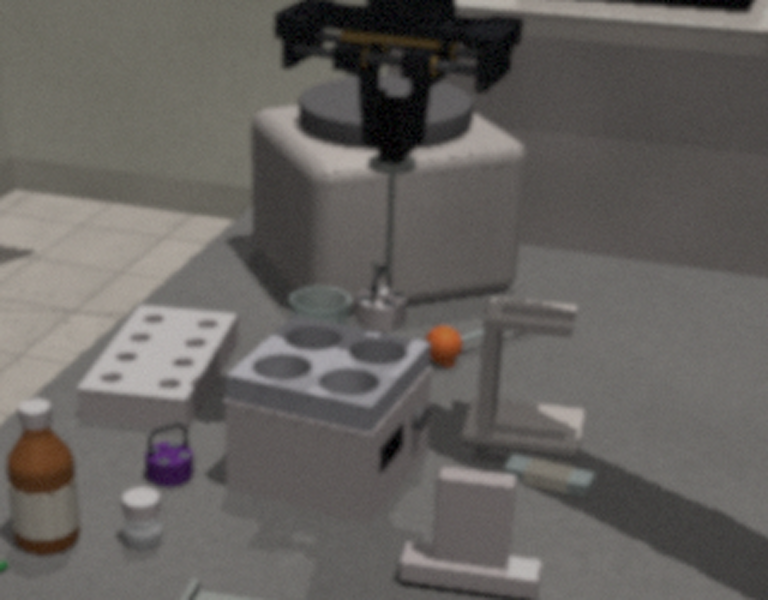

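The carrier hangs upright on the hook above its bore (about (382,300)), and the scraper stands at (470,530).

Emit:
{"name": "apply_moves", "arguments": {"series": [{"x":-0.0075,"y":-0.0236,"z":0,"wx":0,"wy":0,"wz":0,"fingers":-1},{"x":-0.0152,"y":-0.0472,"z":0,"wx":0,"wy":0,"wz":0,"fingers":-1},{"x":-0.0152,"y":-0.0472,"z":0,"wx":0,"wy":0,"wz":0,"fingers":-1},{"x":-0.0152,"y":-0.0472,"z":0,"wx":0,"wy":0,"wz":0,"fingers":-1},{"x":-0.0152,"y":-0.0472,"z":0,"wx":0,"wy":0,"wz":0,"fingers":-1},{"x":-0.0152,"y":-0.0472,"z":0,"wx":0,"wy":0,"wz":0,"fingers":-1},{"x":-0.0152,"y":-0.0472,"z":0,"wx":0,"wy":0,"wz":0,"fingers":-1},{"x":-0.0152,"y":-0.0472,"z":0,"wx":0,"wy":0,"wz":0,"fingers":-1}]}}

```text
clock: 25.55
tool_pos: [0.493, 0.1339, 0.2964]
eef_rot: [0.999, -0.031, -0.007, -0.0]
contact_force: [0.4, 0.3, -1.8]
opening: 0.221
```

Emit:
{"name": "apply_moves", "arguments": {"series": [{"x":-0.0152,"y":-0.0472,"z":0,"wx":0,"wy":0,"wz":0,"fingers":-1},{"x":-0.0152,"y":-0.042,"z":0,"wx":0,"wy":0,"wz":0,"fingers":-1},{"x":-0.008,"y":-0.025,"z":0,"wx":0,"wy":0,"wz":0,"fingers":-1},{"x":-0.004,"y":-0.012,"z":0,"wx":0,"wy":0,"wz":0,"fingers":-1},{"x":0,"y":0,"z":0,"wx":0,"wy":0,"wz":0,"fingers":-1},{"x":0,"y":0,"z":0,"wx":0,"wy":0,"wz":0,"fingers":-1}]}}

```text
clock: 26.3
tool_pos: [0.4548, 0.246, 0.2939]
eef_rot: [1.0, -0.024, -0.012, 0.0]
contact_force: [0.1, -0.1, -1.1]
opening: 0.222
```

Run:
```python
from h import *
t=slot(-.045,.05,-3)
plan((*t,.24,-3,.03),fingers=-1)
```

```text
at [0.4548 0.246  0.2939] xang -2.81 tilt 1.35 F [ 0.1 -0.1 -1.1] op 0.222 t 26.3
{"x": 0.0104, "y": -0.0051, "z": 0.0335, "wx": 0.0002, "wy": 0.0038, "wz": 0.0005, "fingers": -1}
{"x": 0.01, "y": -0.0051, "z": 0.0336, "wx": 0.0002, "wy": 0.0038, "wz": 0.0005, "fingers": -1}
--
```

Emit:
{"name": "apply_moves", "arguments": {"series": [{"x":0.0105,"y":-0.005,"z":0.02,"wx":0,"wy":0.0038,"wz":0.0005,"fingers":-1},{"x":0.008,"y":-0.005,"z":0.03,"wx":0,"wy":0.0035,"wz":0.0005,"fingers":-1},{"x":0,"y":0,"z":0.03,"wx":0,"wy":0,"wz":0,"fingers":-1},{"x":0,"y":0,"z":0.015,"wx":0,"wy":0,"wz":0,"fingers":-1},{"x":0,"y":0,"z":0,"wx":0,"wy":0,"wz":0,"fingers":-1},{"x":0,"y":0,"z":0,"wx":0,"wy":0,"wz":0,"fingers":-1}]}}

```text
clock: 27.05
tool_pos: [0.4733, 0.2475, 0.2165]
eef_rot: [0.999, -0.032, 0.002, 0.002]
contact_force: [0.0, 0.1, -1.7]
opening: 0.228
```

Run:
```python
from h import *
t=slot(-.045,.05,-3)
plan((*t,.1825,-3,.012),fingers=-1)
```

```text
at [0.4733 0.2475 0.2165] xang -3.62 tilt 0.25 F [ 0.   0.1 -1.7] op 0.228 t 27.05
{"x": -0.0014, "y": -0.0024, "z": 0.0141, "wx": 0.0003, "wy": -0.0003, "wz": -0.0011, "fingers": -1}
{"x": -0.0013, "y": -0.0024, "z": 0.0141, "wx": 0.0003, "wy": -0.0003, "wz": -0.0011, "fingers": -1}
{"x": -0.0013, "y": -0.0024, "z": 0.0141, "wx": 0.0003, "wy": -0.0003, "wz": -0.0011, "fingers": -1}
--
```

Emit:
{"name": "apply_moves", "arguments": {"series": [{"x":0,"y":-0.002,"z":0.012,"wx":0,"wy":0,"wz":0,"fingers":-1},{"x":0,"y":-0.002,"z":0.012,"wx":0,"wy":0,"wz":0,"fingers":-1},{"x":0,"y":0,"z":0.012,"wx":0,"wy":0,"wz":0,"fingers":-1},{"x":0,"y":0,"z":0.005,"wx":0,"wy":0,"wz":0,"fingers":-1},{"x":0,"y":0,"z":0,"wx":0,"wy":0,"wz":0,"fingers":-1},{"x":0,"y":0,"z":0,"wx":0,"wy":0,"wz":0,"fingers":-1}]}}

```text
clock: 27.8
tool_pos: [0.4745, 0.2516, 0.1827]
eef_rot: [0.999, -0.032, 0.003, 0.001]
contact_force: [-1.0, 0.4, -1.2]
opening: 0.221
```

Run:
```python
from h import *
plan((.47,.25,.1825,-3,.012),fingers=-1)
p,d=snap('side'); cv2.imwrite('pics/s5.png',cv2.resize(p[250:430,220:400,::-1],None,fx=3.3,fy=3.3,interpolation=cv2.INTER_CUBIC))
```

```text
at [0.4745 0.2516 0.1827] xang -3.62 tilt 0.33 F [-1.   0.4 -1.2] op 0.221 t 27.8
{"x": -0.0055, "y": 0.0024, "z": 0.0003, "wx": 0.0004, "wy": -0.0018, "wz": -0.0034, "fingers": -1}
--
```

View pics/s5.png

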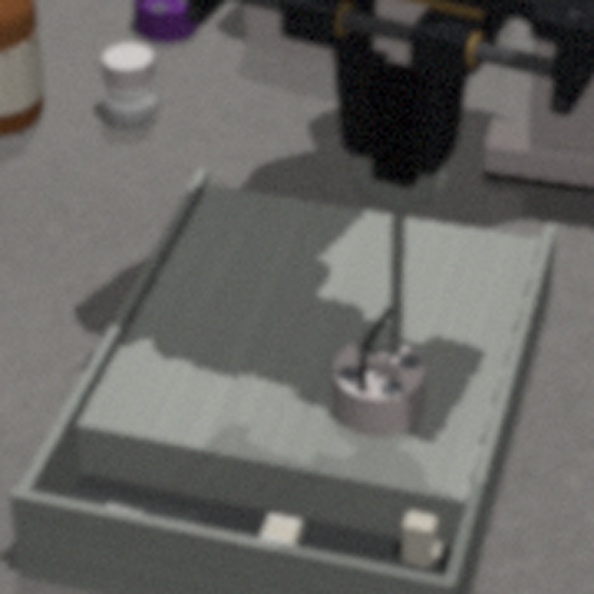

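Carrier 1 stands on the plate with the hook in its loop. I withdraw and go up.

Emit:
{"name": "apply_moves", "arguments": {"series": [{"x":-0.009,"y":0,"z":0,"wx":0,"wy":0,"wz":0,"fingers":-1},{"x":-0.009,"y":0,"z":0,"wx":0,"wy":0,"wz":0,"fingers":-1},{"x":-0.008,"y":0,"z":0,"wx":0,"wy":0,"wz":0,"fingers":-1},{"x":0,"y":0,"z":0,"wx":0,"wy":0,"wz":0,"fingers":-1},{"x":0,"y":0,"z":-0.02,"wx":0,"wy":0,"wz":0,"fingers":-1},{"x":0,"y":0,"z":-0.03,"wx":0,"wy":0,"wz":0,"fingers":-1},{"x":0,"y":0,"z":-0.03,"wx":0,"wy":0,"wz":0,"fingers":-1},{"x":0,"y":0,"z":-0.02,"wx":0,"wy":0,"wz":0,"fingers":-1}]}}

```text
clock: 28.85
tool_pos: [0.4509, 0.2527, 0.2645]
eef_rot: [1.0, -0.031, 0.002, 0.001]
contact_force: [0.5, 0.1, -1.5]
opening: 0.223
```

```bash
cat >> h.py <<'E'
def pick(i):
    C={0:((.6529,-.1104),-9.8,(-.0014,.0005)),1:((.6496,-.1765),18.5,(.0007,-.0018)),2:((.5901,-.105),-16.5,(-.0003,.0007))}
    return ent(*C[i]),C[i][1]
def stand():
    p,d=snap('side'); W=world('side',d); q=W[...,:2]-PC; X=q@PX; Y=q@PY; Z=W[...,2]
    m=((abs(X)<.093)&(Y>-.1)&(Y<.1)&(Z>.043)&(Z<.095)).astype(np.uint8); n,l,s,c=cv2.connectedComponentsWithStats(m)
    for i in range(1,n):
        if s[i,4]>40:
            k=l==i; t=k&(Z>.056)&(Z<.0625); w=k&(Z>.07); print('on plate',s[i,4],'disc',X[t].mean().round(4),Y[t].mean().round(4),'loop',X[w].mean().round(4),Y[w].mean().round(4),'zmax',Z[k].max().round(4))
E
python3 - <<'E'
from h import *
stand()
(e,d),a=pick(2); print(e,d)
plan((*e,.262,a,.045),fingers=-1)
E
```

```text
on plate 645 disc -0.0418 0.053 loop -0.0406 0.0535 zmax 0.0875
[ 0.57091711 -0.09931777] 0.020006771669123395
at [0.4518 0.2534 0.2662] xang -3.57 tilt 0.39 F [-0.3  1.3  0. ] op 0.219 t 28.9
{"x": 0.0196, "y": 0.0479, "z": 0.0007, "wx": -0.0, "wy": -0.0002, "wz": 0.008, "fingers": -1}
{"x": 0.0208, "y": 0.0474, "z": 0.0007, "wx": -0.0, "wy": -0.0002, "wz": 0.008, "fingers": -1}
{"x": 0.0219, "y": 0.0468, "z": 0.0007, "wx": -0.0, "wy": -0.0002, "wz": 0.008, "fingers": -1}
{"x": 0.0231, "y": 0.0463, "z": 0.0007, "wx": -0.0, "wy": -0.0002, "wz": 0.008, "fingers": -1}
{"x": 0.0243, "y": 0.0457, "z": 0.0007, "wx": -0.0, "wy": -0.0002, "wz": 0.008, "fingers": -1}
{"x": 0.0254, "y": 0.045, "z": 0.0007, "wx": -0.0, "wy": -0.0002, "wz": 0.008, "fingers": -1}
{"x": 0.0265, "y": 0.0444, "z": 0.0006, "wx": -0.0, "wy": -0.0002, "wz": 0.008, "fingers": -1}
{"x": 0.0276, "y": 0.0437, "z": 0.0006, "wx": -0.0, "wy": -0.0002, "wz": 0.008, "fingers": -1}
{"x": 0.0287, "y": 0.043, "z": 0.0006, "wx": -0.0, "wy": -0.0002, "wz": 0.008, "fingers": -1}
--
```

Emit:
{"name": "apply_moves", "arguments": {"series": [{"x":0.0196,"y":0.0479,"z":0,"wx":0,"wy":0,"wz":0.008,"fingers":-1},{"x":0.0208,"y":0.0474,"z":0,"wx":0,"wy":0,"wz":0.008,"fingers":-1},{"x":0.0219,"y":0.0468,"z":0,"wx":0,"wy":0,"wz":0.008,"fingers":-1},{"x":0.0231,"y":0.0463,"z":0,"wx":0,"wy":0,"wz":0.008,"fingers":-1},{"x":0.0243,"y":0.0457,"z":0,"wx":0,"wy":0,"wz":0.008,"fingers":-1},{"x":0.0254,"y":0.045,"z":0,"wx":0,"wy":0,"wz":0.008,"fingers":-1},{"x":0.0265,"y":0.0444,"z":0,"wx":0,"wy":0,"wz":0.008,"fingers":-1},{"x":0.027,"y":0.042,"z":0,"wx":0,"wy":0,"wz":0.008,"fingers":-1}]}}

```text
clock: 29.9
tool_pos: [0.5603, -0.0642, 0.2645]
eef_rot: [0.991, -0.131, 0.004, -0.002]
contact_force: [0.7, 0.9, -1.0]
opening: 0.219
```

Emit:
{"name": "apply_moves", "arguments": {"series": [{"x":0.018,"y":0.027,"z":0,"wx":0,"wy":0,"wz":0.008,"fingers":-1},{"x":0.006,"y":0.01,"z":0,"wx":0,"wy":0,"wz":0,"fingers":-1},{"x":0,"y":0,"z":0,"wx":0,"wy":0,"wz":0,"fingers":-1},{"x":0,"y":0,"z":0,"wx":0,"wy":0,"wz":0,"fingers":-1}]}}

```text
clock: 30.4
tool_pos: [0.5707, -0.0991, 0.2632]
eef_rot: [0.99, -0.144, 0.003, -0.002]
contact_force: [0.3, 1.3, -0.4]
opening: 0.225
```

Run:
```python
from h import *
(e,d),a=pick(2)
plan((*e,.25,a,.012),fingers=-1)
```

```text
at [ 0.5707 -0.0991  0.2632] xang -16.58 tilt 0.39 F [ 0.3  1.3 -0.4] op 0.225 t 30.4
{"x": 0.0001, "y": 0.0001, "z": 0.0082, "wx": -0.0008, "wy": -0.0007, "wz": -0.0002, "fingers": -1}
{"x": 0.0001, "y": 0.0001, "z": 0.0082, "wx": -0.0008, "wy": -0.0007, "wz": -0.0002, "fingers": -1}
--
```

Spot on. I descend with a check midway.

Emit:
{"name": "apply_moves", "arguments": {"series": [{"x":0,"y":0,"z":0.01,"wx":-0.0016,"wy":-0.0014,"wz":0,"fingers":-1},{"x":0,"y":0,"z":0.018,"wx":0,"wy":0,"wz":0,"fingers":-1},{"x":0,"y":0,"z":0.018,"wx":0,"wy":0,"wz":0,"fingers":-1},{"x":0,"y":0,"z":0.01,"wx":0,"wy":0,"wz":0,"fingers":-1},{"x":0,"y":0,"z":0,"wx":0,"wy":0,"wz":0,"fingers":-1}]}}

```text
clock: 31.02
tool_pos: [0.5698, -0.0955, 0.2145]
eef_rot: [0.99, -0.141, -0.001, -0.0]
contact_force: [0.9, -0.1, -0.4]
opening: 0.222
```

Run:
```python
from h import *
(e,d),a=pick(2)
plan((*e,.1575,a,.012),fingers=-1)
```

```text
at [ 0.5698 -0.0955  0.2145] xang -16.27 tilt 0.15 F [ 0.9 -0.1 -0.4] op 0.222 t 31.025
{"x": 0.0006, "y": 0.0008, "z": 0.0142, "wx": -0.0, "wy": 0.0002, "wz": 0.0003, "fingers": -1}
{"x": 0.0006, "y": 0.0008, "z": 0.0142, "wx": -0.0, "wy": 0.0002, "wz": 0.0003, "fingers": -1}
{"x": 0.0006, "y": 0.0008, "z": 0.0142, "wx": -0.0, "wy": 0.0002, "wz": 0.0003, "fingers": -1}
{"x": 0.0006, "y": 0.0008, "z": 0.0142, "wx": -0.0, "wy": 0.0002, "wz": 0.0003, "fingers": -1}
{"x": 0.0005, "y": 0.0008, "z": 0.0142, "wx": -0.0, "wy": 0.0002, "wz": 0.0003, "fingers": -1}
--
```

Emit:
{"name": "apply_moves", "arguments": {"series": [{"x":0.0015,"y":0.002,"z":0.006,"wx":0,"wy":0.0005,"wz":0.001,"fingers":-1},{"x":0.0014,"y":0.002,"z":0.01,"wx":0,"wy":0.0005,"wz":0,"fingers":-1},{"x":0,"y":0,"z":0.0135,"wx":0,"wy":0,"wz":0,"fingers":-1},{"x":0,"y":0,"z":0.0135,"wx":0,"wy":0,"wz":0,"fingers":-1},{"x":0,"y":0,"z":0.0135,"wx":0,"wy":0,"wz":0,"fingers":-1},{"x":0,"y":0,"z":0.01,"wx":0,"wy":0,"wz":0,"fingers":-1},{"x":0,"y":0,"z":0,"wx":0,"wy":0,"wz":0,"fingers":-1},{"x":0,"y":0,"z":0,"wx":0,"wy":0,"wz":0,"fingers":-1}]}}

```text
clock: 32.02
tool_pos: [0.5718, -0.0998, 0.1577]
eef_rot: [0.99, -0.143, 0.001, -0.0]
contact_force: [0.1, 0.5, -0.6]
opening: 0.222
```

Run:
```python
from h import *
(e,d),a=pick(2)
plan((*e,.1575,a,.012),fingers=-1)
```

```text
at [ 0.5718 -0.0998  0.1577] xang -16.49 tilt 0.1 F [ 0.1  0.5 -0.6] op 0.222 t 32.025
{"x": -0.0012, "y": -0.0003, "z": 0.0002, "wx": -0.0002, "wy": -0.0005, "wz": 0.0, "fingers": -1}
--
```

Emit:
{"name": "apply_moves", "arguments": {"series": [{"x":0.008,"y":0,"z":0,"wx":0,"wy":0,"wz":0,"fingers":-1},{"x":0.007,"y":0,"z":0,"wx":0,"wy":0,"wz":0,"fingers":-1},{"x":0,"y":0,"z":0,"wx":0,"wy":0,"wz":0,"fingers":-1},{"x":0,"y":0,"z":-0.01,"wx":0,"wy":0,"wz":0,"fingers":-1},{"x":0,"y":0,"z":-0.015,"wx":0,"wy":0,"wz":0,"fingers":-1},{"x":0,"y":0,"z":-0.015,"wx":0,"wy":0,"wz":0,"fingers":-1},{"x":0,"y":0,"z":-0.03,"wx":0,"wy":0,"wz":0,"fingers":-1}]}}

```text
clock: 32.9
tool_pos: [0.5834, -0.1035, 0.2167]
eef_rot: [0.99, -0.143, 0.0, -0.0]
contact_force: [-0.1, -0.2, -2.7]
opening: 0.223
```

Emit:
{"name": "apply_moves", "arguments": {"series": [{"x":0,"y":0,"z":-0.035,"wx":0,"wy":0,"wz":0,"fingers":-1},{"x":0,"y":0,"z":-0.035,"wx":0,"wy":0,"wz":0,"fingers":-1},{"x":0,"y":0,"z":-0.025,"wx":0,"wy":0,"wz":0,"fingers":-1},{"x":0,"y":0,"z":-0.007,"wx":0,"wy":0,"wz":0,"fingers":-1},{"x":0,"y":0,"z":0,"wx":0,"wy":0,"wz":0,"fingers":-1},{"x":0,"y":0,"z":0,"wx":0,"wy":0,"wz":0,"fingers":-1}]}}

```text
clock: 33.65
tool_pos: [0.5828, -0.1032, 0.3052]
eef_rot: [0.99, -0.143, 0.002, -0.0]
contact_force: [-0.1, -0.9, -1.4]
opening: 0.225
```

```bash
cat >> h.py <<'E'
def hung():
    p,d=snap('side'); W=world('side',d); T=get_state()['tool_pos']; q=W-T
    m=(abs(q[...,0])<.035)&(abs(q[...,1])<.035)&(q[...,2]<-.12)&(q[...,2]>-.19)&(W[...,2]>.125); print('hung px',m.sum(), q[m].mean(0).round(3) if m.any() else '')
E
python3 - <<'E'
from h import *
hung(); t=slot(.045,.05,-12)
plan((*t,.30,-12,.045),fingers=-1)
E
```

```text
hung px 390 [ 0.002  0.009 -0.144]
at [ 0.5827 -0.1032  0.3051] xang -16.45 tilt 0.24 F [ 0.8 -0.2 -1.5] op 0.224 t 33.7
{"x": -0.0174, "y": -0.048, "z": 0.0007, "wx": -0.0, "wy": -0.0001, "wz": -0.0027, "fingers": -1}
{"x": -0.017, "y": -0.0481, "z": 0.0007, "wx": -0.0, "wy": -0.0001, "wz": -0.0027, "fingers": -1}
{"x": -0.0166, "y": -0.0483, "z": 0.0007, "wx": -0.0, "wy": -0.0001, "wz": -0.0027, "fingers": -1}
{"x": -0.0162, "y": -0.0484, "z": 0.0007, "wx": -0.0, "wy": -0.0001, "wz": -0.0027, "fingers": -1}
{"x": -0.0158, "y": -0.0486, "z": 0.0007, "wx": -0.0, "wy": -0.0001, "wz": -0.0027, "fingers": -1}
{"x": -0.0154, "y": -0.0487, "z": 0.0007, "wx": -0.0, "wy": -0.0001, "wz": -0.0027, "fingers": -1}
{"x": -0.0149, "y": -0.0488, "z": 0.0007, "wx": -0.0, "wy": -0.0001, "wz": -0.0027, "fingers": -1}
{"x": -0.0145, "y": -0.049, "z": 0.0007, "wx": -0.0, "wy": -0.0001, "wz": -0.0027, "fingers": -1}
{"x": -0.0141, "y": -0.0491, "z": 0.0007, "wx": -0.0, "wy": -0.0001, "wz": -0.0027, "fingers": -1}
--
```

Emit:
{"name": "apply_moves", "arguments": {"series": [{"x":-0.0087,"y":-0.024,"z":0,"wx":0,"wy":0,"wz":0,"fingers":-1},{"x":-0.016,"y":-0.0481,"z":0,"wx":0,"wy":0,"wz":-0.0027,"fingers":-1},{"x":-0.016,"y":-0.0483,"z":0,"wx":0,"wy":0,"wz":-0.0027,"fingers":-1},{"x":-0.015,"y":-0.0484,"z":0,"wx":0,"wy":0,"wz":-0.0027,"fingers":-1},{"x":-0.015,"y":-0.0486,"z":0,"wx":0,"wy":0,"wz":-0.0027,"fingers":-1},{"x":-0.014,"y":-0.0487,"z":0,"wx":0,"wy":0,"wz":-0.0027,"fingers":-1},{"x":-0.014,"y":-0.0488,"z":0,"wx":0,"wy":0,"wz":-0.0027,"fingers":-1},{"x":-0.012,"y":-0.045,"z":0,"wx":0,"wy":0,"wz":-0.0027,"fingers":-1}]}}

```text
clock: 34.7
tool_pos: [0.5658, 0.2154, 0.3008]
eef_rot: [0.994, -0.111, -0.003, -0.001]
contact_force: [0.9, -0.2, -1.8]
opening: 0.22
```

Emit:
{"name": "apply_moves", "arguments": {"series": [{"x":-0.007,"y":-0.03,"z":0,"wx":0,"wy":0.001,"wz":-0.0027,"fingers":-1},{"x":-0.003,"y":-0.015,"z":0,"wx":0,"wy":0,"wz":0,"fingers":-1},{"x":0,"y":0,"z":0,"wx":0,"wy":0,"wz":0,"fingers":-1},{"x":0,"y":0,"z":0,"wx":0,"wy":0,"wz":0,"fingers":-1}]}}

```text
clock: 35.2
tool_pos: [0.5612, 0.2601, 0.2995]
eef_rot: [0.995, -0.102, -0.004, -0.002]
contact_force: [0.6, -0.2, -1.1]
opening: 0.224
```

Run:
```python
from h import *
t=slot(.045,.05,-12)
plan((*t,.22,-12,.03),fingers=-1)
```

```text
at [0.5612 0.2601 0.2995] xang -11.74 tilt 0.48 F [ 0.6 -0.2 -1.1] op 0.224 t 35.2
{"x": -0.0005, "y": -0.0013, "z": 0.0331, "wx": -0.0003, "wy": 0.0008, "wz": 0.0005, "fingers": -1}
{"x": -0.0005, "y": -0.0013, "z": 0.0331, "wx": -0.0003, "wy": 0.0008, "wz": 0.0005, "fingers": -1}
{"x": -0.0006, "y": -0.0014, "z": 0.0331, "wx": -0.0003, "wy": 0.0008, "wz": 0.0005, "fingers": -1}
--
```

Emit:
{"name": "apply_moves", "arguments": {"series": [{"x":-0.001,"y":-0.002,"z":0.02,"wx":0,"wy":0.002,"wz":0,"fingers":-1},{"x":-0.001,"y":-0.002,"z":0.03,"wx":0,"wy":0,"wz":0,"fingers":-1},{"x":0,"y":0,"z":0.03,"wx":0,"wy":0,"wz":0,"fingers":-1},{"x":0,"y":0,"z":0.02,"wx":0,"wy":0,"wz":0,"fingers":-1},{"x":0,"y":0,"z":0.008,"wx":0,"wy":0,"wz":0,"fingers":-1},{"x":0,"y":0,"z":0,"wx":0,"wy":0,"wz":0,"fingers":-1},{"x":0,"y":0,"z":0,"wx":0,"wy":0,"wz":0,"fingers":-1}]}}

```text
clock: 36.08
tool_pos: [0.5642, 0.2561, 0.2125]
eef_rot: [0.994, -0.108, 0.002, -0.0]
contact_force: [-0.5, -0.3, -1.2]
opening: 0.224
```

Run:
```python
from h import *
t=slot(.045,.05,-12)
plan((*t,.1825,-12,.012),fingers=-1)
```

```text
at [0.5642 0.2561 0.2125] xang -12.45 tilt 0.23 F [-0.5 -0.3 -1.2] op 0.224 t 36.075
{"x": -0.0024, "y": -0.0027, "z": 0.0125, "wx": -0.0001, "wy": -0.0004, "wz": -0.0008, "fingers": -1}
{"x": -0.0023, "y": -0.0027, "z": 0.0125, "wx": -0.0001, "wy": -0.0004, "wz": -0.0008, "fingers": -1}
{"x": -0.0023, "y": -0.0027, "z": 0.0125, "wx": -0.0001, "wy": -0.0004, "wz": -0.0008, "fingers": -1}
--
```

Emit:
{"name": "apply_moves", "arguments": {"series": [{"x":-0.001,"y":-0.002,"z":0.011,"wx":0,"wy":0,"wz":0,"fingers":-1},{"x":-0.001,"y":-0.002,"z":0.011,"wx":0,"wy":0,"wz":0,"fingers":-1},{"x":0,"y":0,"z":0.01,"wx":0,"wy":0,"wz":0,"fingers":-1},{"x":0,"y":0,"z":0.005,"wx":0,"wy":0,"wz":0,"fingers":-1},{"x":0,"y":0,"z":0,"wx":0,"wy":0,"wz":0,"fingers":-1},{"x":0,"y":0,"z":0,"wx":0,"wy":0,"wz":0,"fingers":-1}]}}

```text
clock: 36.83
tool_pos: [0.564, 0.2608, 0.182]
eef_rot: [0.994, -0.108, 0.003, -0.001]
contact_force: [-0.8, -0.1, -0.9]
opening: 0.224
```

Emit:
{"name": "apply_moves", "arguments": {"series": [{"x":-0.009,"y":0,"z":0,"wx":0,"wy":0,"wz":0,"fingers":-1},{"x":-0.009,"y":0,"z":0,"wx":0,"wy":0,"wz":0,"fingers":-1},{"x":-0.008,"y":0,"z":0,"wx":0,"wy":0,"wz":0,"fingers":-1},{"x":0,"y":0,"z":0,"wx":0,"wy":0,"wz":0,"fingers":-1}]}}

```text
clock: 37.33
tool_pos: [0.5419, 0.2661, 0.1826]
eef_rot: [0.994, -0.108, 0.003, -0.002]
contact_force: [0.5, -0.2, -1.7]
opening: 0.223
```

Run:
```python
from h import *
stand()
(e,d),a=pick(1); print(e,d)
plan((*e,.262,a,.045),fingers=-1)
```

```text
on plate 652 disc 0.0481 0.0508 loop 0.0353 0.0542 zmax 0.0948
on plate 639 disc -0.0418 0.0534 loop -0.0407 0.0538 zmax 0.0871
[ 0.6303525  -0.18294012] 0.020296339088557585
at [0.5423 0.2659 0.1826] xang -12.41 tilt 0.42 F [-0.   0.4 -0.4] op 0.223 t 37.375
{"x": 0.0208, "y": 0.0476, "z": -0.0091, "wx": -0.0001, "wy": -0.0002, "wz": -0.0156, "fingers": -1}
{"x": 0.0184, "y": 0.0486, "z": -0.0091, "wx": -0.0001, "wy": -0.0002, "wz": -0.0156, "fingers": -1}
{"x": 0.016, "y": 0.0494, "z": -0.0091, "wx": -0.0001, "wy": -0.0002, "wz": -0.0156, "fingers": -1}
{"x": 0.0136, "y": 0.0502, "z": -0.0091, "wx": -0.0001, "wy": -0.0002, "wz": -0.0156, "fingers": -1}
{"x": 0.0111, "y": 0.0508, "z": -0.0091, "wx": -0.0001, "wy": -0.0002, "wz": -0.0156, "fingers": -1}
{"x": 0.0086, "y": 0.0513, "z": -0.0091, "wx": -0.0001, "wy": -0.0002, "wz": -0.0156, "fingers": -1}
{"x": 0.006, "y": 0.0516, "z": -0.0091, "wx": -0.0001, "wy": -0.0002, "wz": -0.0156, "fingers": -1}
{"x": 0.0035, "y": 0.0519, "z": -0.0091, "wx": -0.0001, "wy": -0.0002, "wz": -0.0156, "fingers": -1}
{"x": 0.0009, "y": 0.052, "z": -0.0091, "wx": -0.0001, "wy": -0.0002, "wz": -0.0156, "fingers": -1}
{"x": -0.0016, "y": 0.0519, "z": -0.009, "wx": -0.0001, "wy": -0.0002, "wz": -0.0156, "fingers": -1}
{"x": -0.0042, "y": 0.0518, "z": -0.009, "wx": -0.0001, "wy": -0.0002, "wz": -0.0156, "fingers": -1}
--
```

Emit:
{"name": "apply_moves", "arguments": {"series": [{"x":0,"y":0,"z":-0.02,"wx":0,"wy":0,"wz":0,"fingers":-1},{"x":0,"y":0,"z":-0.035,"wx":0,"wy":0,"wz":0,"fingers":-1},{"x":0,"y":0,"z":-0.035,"wx":0,"wy":0,"wz":0,"fingers":-1},{"x":0.0208,"y":0.0476,"z":-0.01,"wx":0,"wy":0,"wz":-0.0156,"fingers":-1},{"x":0.0184,"y":0.0486,"z":0,"wx":0,"wy":0,"wz":-0.0156,"fingers":-1},{"x":0.016,"y":0.0494,"z":0,"wx":0,"wy":0,"wz":-0.0156,"fingers":-1},{"x":0.0136,"y":0.0502,"z":0,"wx":0,"wy":0,"wz":-0.0156,"fingers":-1},{"x":0.0111,"y":0.0508,"z":0,"wx":0,"wy":0,"wz":-0.0156,"fingers":-1}]}}

```text
clock: 38.38
tool_pos: [0.5871, 0.0618, 0.274]
eef_rot: [1.0, 0.021, 0.009, -0.004]
contact_force: [0.4, 0.1, 0.1]
opening: 0.219
```

Emit:
{"name": "apply_moves", "arguments": {"series": [{"x":0.0086,"y":0.0513,"z":0,"wx":0,"wy":0,"wz":-0.0156,"fingers":-1},{"x":0.006,"y":0.0516,"z":0,"wx":0,"wy":0,"wz":-0.0156,"fingers":-1},{"x":0.0035,"y":0.0519,"z":0,"wx":0,"wy":0,"wz":-0.0156,"fingers":-1},{"x":0.0009,"y":0.045,"z":0,"wx":0,"wy":0,"wz":-0.0156,"fingers":-1},{"x":-0.0016,"y":0.03,"z":0,"wx":0,"wy":0,"wz":-0.0156,"fingers":-1},{"x":-0.001,"y":0.015,"z":0,"wx":0,"wy":0,"wz":-0.008,"fingers":-1},{"x":0,"y":0,"z":0,"wx":0,"wy":0,"wz":0,"fingers":-1},{"x":0,"y":0,"z":0,"wx":0,"wy":0,"wz":0,"fingers":-1}]}}

```text
clock: 39.38
tool_pos: [0.6311, -0.1452, 0.2821]
eef_rot: [0.988, 0.154, 0.015, -0.0]
contact_force: [-0.8, 0.6, -0.5]
opening: 0.218
```

Run:
```python
from h import *
(e,d),a=pick(1)
plan((*e,.255,a,.02),fingers=-1)
stand()
```

```text
at [ 0.6311 -0.1452  0.2821] xang 17.69 tilt 1.69 F [-0.8  0.6 -0.5] op 0.218 t 39.375
{"x": -0.0054, "y": 0.0148, "z": 0.0112, "wx": 0.0004, "wy": -0.0031, "wz": -0.0015, "fingers": -1}
{"x": -0.0054, "y": 0.0148, "z": 0.0112, "wx": 0.0004, "wy": -0.0031, "wz": -0.0015, "fingers": -1}
{"x": -0.0053, "y": 0.0148, "z": 0.0112, "wx": 0.0004, "wy": -0.0031, "wz": -0.0015, "fingers": -1}
--
on plate 607 disc 0.0461 0.0495 loop 0.0478 0.0506 zmax 0.0865
on plate 640 disc -0.042 0.0531 loop -0.0408 0.0536 zmax 0.0873
```

Emit:
{"name": "apply_moves", "arguments": {"series": [{"x":-0.0054,"y":0.0148,"z":0.008,"wx":0,"wy":-0.0031,"wz":-0.0015,"fingers":-1},{"x":-0.0054,"y":0.0148,"z":0.008,"wx":0,"wy":-0.0031,"wz":-0.0015,"fingers":-1},{"x":-0.0045,"y":0.012,"z":0.006,"wx":0,"wy":-0.003,"wz":-0.0015,"fingers":-1},{"x":0,"y":0,"z":0,"wx":0,"wy":0,"wz":0,"fingers":-1},{"x":0,"y":0,"z":0,"wx":0,"wy":0,"wz":0,"fingers":-1}]}}

```text
clock: 40.05
tool_pos: [0.6298, -0.1821, 0.2627]
eef_rot: [0.987, 0.162, -0.001, 0.002]
contact_force: [0.2, -0.7, -0.5]
opening: 0.219
```

Run:
```python
from h import *
(e,d),a=pick(1)
plan((*e,.215,a,.015),fingers=-1)
```

```text
at [ 0.6298 -0.1821  0.2627] xang 18.63 tilt 0.28 F [ 0.2 -0.7 -0.5] op 0.219 t 40.05
{"x": 0.0001, "y": 0.0003, "z": 0.0149, "wx": 0.0003, "wy": 0.0002, "wz": 0.0002, "fingers": -1}
{"x": 0.0001, "y": 0.0003, "z": 0.0149, "wx": 0.0003, "wy": 0.0002, "wz": 0.0002, "fingers": -1}
{"x": 0.0001, "y": 0.0003, "z": 0.0149, "wx": 0.0003, "wy": 0.0002, "wz": 0.0002, "fingers": -1}
{"x": 0.0001, "y": 0.0003, "z": 0.0149, "wx": 0.0003, "wy": 0.0002, "wz": 0.0002, "fingers": -1}
--
```

Emit:
{"name": "apply_moves", "arguments": {"series": [{"x":0.0005,"y":0.0012,"z":0.01,"wx":0.001,"wy":0.0008,"wz":0,"fingers":-1},{"x":0,"y":0,"z":0.018,"wx":0,"wy":0,"wz":0,"fingers":-1},{"x":0,"y":0,"z":0.018,"wx":0,"wy":0,"wz":0,"fingers":-1},{"x":0,"y":0,"z":0.01,"wx":0,"wy":0,"wz":0,"fingers":-1},{"x":0,"y":0,"z":0,"wx":0,"wy":0,"wz":0,"fingers":-1}]}}

```text
clock: 40.67
tool_pos: [0.6299, -0.1817, 0.214]
eef_rot: [0.987, 0.163, -0.001, -0.0]
contact_force: [0.5, -0.2, -0.1]
opening: 0.224
```

Run:
```python
from h import *
(e,d),a=pick(1)
plan((*e,.1575,a,.02),fingers=-1)
```

```text
at [ 0.6299 -0.1817  0.214 ] xang 18.74 tilt 0.1 F [ 0.5 -0.2 -0.1] op 0.224 t 40.675
{"x": 0.0, "y": 0.0006, "z": 0.0235, "wx": -0.0001, "wy": 0.0002, "wz": 0.0004, "fingers": -1}
{"x": 0.0, "y": 0.0006, "z": 0.0235, "wx": -0.0001, "wy": 0.0002, "wz": 0.0004, "fingers": -1}
{"x": 0.0, "y": 0.0006, "z": 0.0235, "wx": -0.0001, "wy": 0.0002, "wz": 0.0004, "fingers": -1}
--
```

Emit:
{"name": "apply_moves", "arguments": {"series": [{"x":0,"y":0.0015,"z":0.006,"wx":0,"wy":0,"wz":0.001,"fingers":-1},{"x":0,"y":0,"z":0.01,"wx":0,"wy":0,"wz":0,"fingers":-1},{"x":0,"y":0,"z":0.0135,"wx":0,"wy":0,"wz":0,"fingers":-1},{"x":0,"y":0,"z":0.0135,"wx":0,"wy":0,"wz":0,"fingers":-1},{"x":0,"y":0,"z":0.0135,"wx":0,"wy":0,"wz":0,"fingers":-1},{"x":0,"y":0,"z":0.01,"wx":0,"wy":0,"wz":0,"fingers":-1},{"x":0,"y":0,"z":0,"wx":0,"wy":0,"wz":0,"fingers":-1},{"x":0,"y":0,"z":0,"wx":0,"wy":0,"wz":0,"fingers":-1}]}}

```text
clock: 41.68
tool_pos: [0.6308, -0.1828, 0.1573]
eef_rot: [0.987, 0.161, -0.0, -0.0]
contact_force: [0.1, 0.1, -1.3]
opening: 0.224
```

Run:
```python
from h import *
(e,d),a=pick(1)
plan((*e,.1575,a,.02),fingers=-1)
```

```text
at [ 0.6308 -0.1828  0.1573] xang 18.54 tilt 0.05 F [ 0.1  0.1 -1.3] op 0.224 t 41.675
{"x": -0.0005, "y": -0.0, "z": -0.0002, "wx": -0.0002, "wy": 0.0002, "wz": 0.0002, "fingers": -1}
--
```

Emit:
{"name": "apply_moves", "arguments": {"series": [{"x":0.008,"y":0,"z":0,"wx":0,"wy":0,"wz":0,"fingers":-1},{"x":0.008,"y":0,"z":0,"wx":0,"wy":0,"wz":0,"fingers":-1},{"x":0,"y":0,"z":0,"wx":0,"wy":0,"wz":0,"fingers":-1},{"x":0,"y":0,"z":-0.01,"wx":0,"wy":0,"wz":0,"fingers":-1},{"x":0,"y":0,"z":-0.015,"wx":0,"wy":0,"wz":0,"fingers":-1},{"x":0,"y":0,"z":-0.015,"wx":0,"wy":0,"wz":0,"fingers":-1},{"x":0,"y":0,"z":-0.03,"wx":0,"wy":0,"wz":0,"fingers":-1}]}}

```text
clock: 42.55
tool_pos: [0.6434, -0.1785, 0.2163]
eef_rot: [0.987, 0.161, -0.001, -0.0]
contact_force: [0.5, 0.2, -0.6]
opening: 0.223
```

Emit:
{"name": "apply_moves", "arguments": {"series": [{"x":0,"y":0,"z":-0.035,"wx":0,"wy":0,"wz":0,"fingers":-1},{"x":0,"y":0,"z":-0.035,"wx":0,"wy":0,"wz":0,"fingers":-1},{"x":0,"y":0,"z":-0.025,"wx":0,"wy":0,"wz":0,"fingers":-1},{"x":0,"y":0,"z":-0.007,"wx":0,"wy":0,"wz":0,"fingers":-1},{"x":0,"y":0,"z":0,"wx":0,"wy":0,"wz":0,"fingers":-1},{"x":0,"y":0,"z":0,"wx":0,"wy":0,"wz":0,"fingers":-1}]}}

```text
clock: 43.3
tool_pos: [0.6434, -0.1785, 0.3054]
eef_rot: [0.987, 0.161, 0.001, 0.0]
contact_force: [0.3, 0.1, -1.8]
opening: 0.221
```

Run:
```python
from h import *
hung(); t=slot(-.045,-.04,8)
plan((*t,.30,8,.045),fingers=-1)
```

```text
hung px 347 [ 0.002  0.012 -0.146]
at [ 0.6434 -0.1785  0.3052] xang 18.55 tilt 0.15 F [-0.1  0.7 -0.7] op 0.22 t 43.35
{"x": -0.0064, "y": -0.0521, "z": 0.0006, "wx": 0.0, "wy": -0.0001, "wz": 0.0065, "fingers": -1}
{"x": -0.0075, "y": -0.052, "z": 0.0007, "wx": 0.0, "wy": -0.0001, "wz": 0.0065, "fingers": -1}
{"x": -0.0086, "y": -0.0518, "z": 0.0007, "wx": 0.0, "wy": -0.0001, "wz": 0.0065, "fingers": -1}
{"x": -0.0096, "y": -0.0516, "z": 0.0007, "wx": 0.0, "wy": -0.0001, "wz": 0.0065, "fingers": -1}
{"x": -0.0107, "y": -0.0514, "z": 0.0007, "wx": 0.0, "wy": -0.0001, "wz": 0.0065, "fingers": -1}
{"x": -0.0117, "y": -0.0512, "z": 0.0007, "wx": 0.0, "wy": -0.0001, "wz": 0.0065, "fingers": -1}
{"x": -0.0128, "y": -0.051, "z": 0.0007, "wx": 0.0, "wy": -0.0001, "wz": 0.0065, "fingers": -1}
{"x": -0.0138, "y": -0.0507, "z": 0.0007, "wx": 0.0, "wy": -0.0001, "wz": 0.0065, "fingers": -1}
{"x": -0.0149, "y": -0.0504, "z": 0.0007, "wx": 0.0, "wy": -0.0001, "wz": 0.0065, "fingers": -1}
--
```

Emit:
{"name": "apply_moves", "arguments": {"series": [{"x":-0.0032,"y":-0.026,"z":0,"wx":0,"wy":0,"wz":0.003,"fingers":-1},{"x":-0.0065,"y":-0.052,"z":0,"wx":0,"wy":0,"wz":0.0065,"fingers":-1},{"x":-0.0075,"y":-0.052,"z":0,"wx":0,"wy":0,"wz":0.0065,"fingers":-1},{"x":-0.0086,"y":-0.0518,"z":0,"wx":0,"wy":0,"wz":0.0065,"fingers":-1},{"x":-0.0096,"y":-0.0515,"z":0,"wx":0,"wy":0,"wz":0.0065,"fingers":-1},{"x":-0.0107,"y":-0.0512,"z":0,"wx":0,"wy":0,"wz":0.0065,"fingers":-1},{"x":-0.0118,"y":-0.051,"z":0,"wx":0,"wy":0,"wz":0.0065,"fingers":-1},{"x":-0.0128,"y":-0.047,"z":0,"wx":0,"wy":0,"wz":0.0065,"fingers":-1}]}}

```text
clock: 44.35
tool_pos: [0.506, 0.1074, 0.2982]
eef_rot: [0.997, 0.079, -0.004, 0.0]
contact_force: [0.6, -0.2, 0.1]
opening: 0.226
```

Emit:
{"name": "apply_moves", "arguments": {"series": [{"x":-0.009,"y":-0.035,"z":0,"wx":0,"wy":0.001,"wz":0.006,"fingers":-1},{"x":-0.004,"y":-0.016,"z":0,"wx":0,"wy":0,"wz":0,"fingers":-1},{"x":0,"y":0,"z":0,"wx":0,"wy":0,"wz":0,"fingers":-1},{"x":0,"y":0,"z":0,"wx":0,"wy":0,"wz":0,"fingers":-1}]}}

```text
clock: 44.85
tool_pos: [0.4876, 0.1482, 0.2971]
eef_rot: [0.997, 0.072, -0.004, 0.0]
contact_force: [-0.7, 0.2, -0.8]
opening: 0.222
```

Run:
```python
from h import *
t=slot(-.045,-.04,8)
plan((*t,.21,8,.03),fingers=-1)
```

```text
at [0.4876 0.1482 0.2971] xang 8.23 tilt 0.41 F [-0.7  0.2 -0.8] op 0.222 t 44.85
{"x": -0.002, "y": -0.0064, "z": 0.0363, "wx": 0.0, "wy": 0.0008, "wz": 0.0004, "fingers": -1}
{"x": -0.0021, "y": -0.0064, "z": 0.0363, "wx": 0.0, "wy": 0.0008, "wz": 0.0004, "fingers": -1}
{"x": -0.0022, "y": -0.0064, "z": 0.0363, "wx": 0.0, "wy": 0.0008, "wz": 0.0004, "fingers": -1}
--
```

Emit:
{"name": "apply_moves", "arguments": {"series": [{"x":-0.002,"y":-0.006,"z":0.02,"wx":0,"wy":0.002,"wz":0,"fingers":-1},{"x":-0.003,"y":-0.006,"z":0.03,"wx":0,"wy":0,"wz":0,"fingers":-1},{"x":-0.001,"y":-0.004,"z":0.03,"wx":0,"wy":0,"wz":0,"fingers":-1},{"x":0,"y":0,"z":0.018,"wx":0,"wy":0,"wz":0,"fingers":-1},{"x":0,"y":0,"z":0.007,"wx":0,"wy":0,"wz":0,"fingers":-1},{"x":0,"y":0,"z":0,"wx":0,"wy":0,"wz":0,"fingers":-1},{"x":0,"y":0,"z":0,"wx":0,"wy":0,"wz":0,"fingers":-1}]}}

```text
clock: 45.72
tool_pos: [0.4865, 0.1528, 0.2111]
eef_rot: [0.998, 0.065, 0.002, 0.002]
contact_force: [0.3, 0.3, -1.4]
opening: 0.223
```

Run:
```python
from h import *
t=slot(-.045,-.04,8)
plan((*t,.1825,8,.012),fingers=-1)
```

```text
at [0.4865 0.1528 0.2111] xang 7.43 tilt 0.27 F [ 0.3  0.3 -1.4] op 0.223 t 45.725
{"x": -0.0022, "y": -0.0044, "z": 0.0119, "wx": 0.0003, "wy": -0.0003, "wz": -0.0011, "fingers": -1}
{"x": -0.0022, "y": -0.0044, "z": 0.0119, "wx": 0.0003, "wy": -0.0003, "wz": -0.0011, "fingers": -1}
{"x": -0.0022, "y": -0.0044, "z": 0.0119, "wx": 0.0003, "wy": -0.0003, "wz": -0.0011, "fingers": -1}
--
```

Emit:
{"name": "apply_moves", "arguments": {"series": [{"x":-0.001,"y":-0.004,"z":0.01,"wx":0,"wy":0,"wz":0,"fingers":-1},{"x":0,"y":-0.004,"z":0.01,"wx":0,"wy":0,"wz":0,"fingers":-1},{"x":0,"y":0,"z":0.01,"wx":0,"wy":0,"wz":0,"fingers":-1},{"x":0,"y":0,"z":0.005,"wx":0,"wy":0,"wz":0,"fingers":-1},{"x":0,"y":0,"z":0,"wx":0,"wy":0,"wz":0,"fingers":-1},{"x":0,"y":0,"z":0,"wx":0,"wy":0,"wz":0,"fingers":-1}]}}

```text
clock: 46.48
tool_pos: [0.4855, 0.1601, 0.182]
eef_rot: [0.998, 0.065, 0.003, 0.001]
contact_force: [-0.0, -0.6, -0.4]
opening: 0.221
```

Emit:
{"name": "apply_moves", "arguments": {"series": [{"x":-0.009,"y":0,"z":0,"wx":0,"wy":0,"wz":0,"fingers":-1},{"x":-0.009,"y":0,"z":0,"wx":0,"wy":0,"wz":0,"fingers":-1},{"x":-0.008,"y":0,"z":0,"wx":0,"wy":0,"wz":0,"fingers":-1},{"x":0,"y":0,"z":0,"wx":0,"wy":0,"wz":0,"fingers":-1}]}}

```text
clock: 46.98
tool_pos: [0.4632, 0.1571, 0.1824]
eef_rot: [0.998, 0.065, 0.003, 0.001]
contact_force: [-0.3, -0.3, -1.8]
opening: 0.222
```

Run:
```python
from h import *
stand()
(e,d),a=pick(0); print(e,d)
plan((*e,.262,a,.045),fingers=-1)
```

```text
on plate 588 disc -0.0423 -0.0409 loop -0.0552 -0.04 zmax 0.095
on plate 609 disc 0.0461 0.0489 loop 0.048 0.0501 zmax 0.0867
on plate 645 disc -0.0416 0.053 loop -0.0407 0.0539 zmax 0.0876
[ 0.63366714 -0.10707791] 0.019517662096270046
at [0.4636 0.1572 0.1824] xang 7.45 tilt 0.38 F [ 0.1 -0.6 -1.3] op 0.222 t 47.025
{"x": 0.0211, "y": 0.0444, "z": -0.0122, "wx": 0.0001, "wy": -0.0003, "wz": 0.012, "fingers": -1}
{"x": 0.0227, "y": 0.0436, "z": -0.0122, "wx": 0.0001, "wy": -0.0003, "wz": 0.012, "fingers": -1}
{"x": 0.0243, "y": 0.0427, "z": -0.0122, "wx": 0.0001, "wy": -0.0003, "wz": 0.012, "fingers": -1}
{"x": 0.0259, "y": 0.0418, "z": -0.0123, "wx": 0.0001, "wy": -0.0003, "wz": 0.012, "fingers": -1}
{"x": 0.0275, "y": 0.0408, "z": -0.0123, "wx": 0.0001, "wy": -0.0003, "wz": 0.012, "fingers": -1}
{"x": 0.029, "y": 0.0397, "z": -0.0123, "wx": 0.0001, "wy": -0.0003, "wz": 0.012, "fingers": -1}
{"x": 0.0304, "y": 0.0386, "z": -0.0124, "wx": 0.0001, "wy": -0.0003, "wz": 0.012, "fingers": -1}
{"x": 0.0318, "y": 0.0374, "z": -0.0124, "wx": 0.0001, "wy": -0.0003, "wz": 0.012, "fingers": -1}
--
```

Emit:
{"name": "apply_moves", "arguments": {"series": [{"x":0,"y":0,"z":-0.02,"wx":0,"wy":0,"wz":0,"fingers":-1},{"x":0,"y":0,"z":-0.035,"wx":0,"wy":0,"wz":0,"fingers":-1},{"x":0,"y":0,"z":-0.035,"wx":0,"wy":0,"wz":0,"fingers":-1},{"x":0.0211,"y":0.0444,"z":-0.01,"wx":0,"wy":0,"wz":0.012,"fingers":-1},{"x":0.0227,"y":0.0436,"z":0,"wx":0,"wy":0,"wz":0.012,"fingers":-1},{"x":0.0243,"y":0.0427,"z":0,"wx":0,"wy":0,"wz":0.012,"fingers":-1},{"x":0.0259,"y":0.0418,"z":0,"wx":0,"wy":0,"wz":0.012,"fingers":-1},{"x":0.0275,"y":0.0408,"z":0,"wx":0,"wy":0,"wz":0.012,"fingers":-1}]}}

```text
clock: 48.02
tool_pos: [0.5735, -0.0085, 0.2671]
eef_rot: [1.0, -0.028, 0.005, -0.001]
contact_force: [-0.1, 0.5, -1.7]
opening: 0.227
```

Emit:
{"name": "apply_moves", "arguments": {"series": [{"x":0.029,"y":0.0397,"z":0,"wx":0,"wy":0,"wz":0.012,"fingers":-1},{"x":0.0304,"y":0.0386,"z":0,"wx":0,"wy":0,"wz":0.012,"fingers":-1},{"x":0.022,"y":0.027,"z":0,"wx":0,"wy":0,"wz":0.008,"fingers":-1},{"x":0.008,"y":0.01,"z":0,"wx":0,"wy":0,"wz":0,"fingers":-1},{"x":0,"y":0,"z":0,"wx":0,"wy":0,"wz":0,"fingers":-1},{"x":0,"y":0,"z":0,"wx":0,"wy":0,"wz":0,"fingers":-1}]}}

```text
clock: 48.78
tool_pos: [0.6376, -0.1128, 0.2663]
eef_rot: [0.997, -0.082, 0.004, -0.001]
contact_force: [0.3, 0.1, -0.5]
opening: 0.22
```

Run:
```python
from h import *
(e,d),a=pick(0)
plan((*e,.26,a,.02),fingers=-1)
stand()
```

```text
at [ 0.6376 -0.1128  0.2663] xang -9.38 tilt 0.52 F [ 0.3  0.1 -0.5] op 0.22 t 48.775
{"x": -0.0061, "y": -0.0062, "z": 0.0078, "wx": -0.001, "wy": -0.0027, "wz": 0.0023, "fingers": -1}
--
on plate 515 disc -0.0423 -0.0409 loop -0.0416 -0.0378 zmax 0.0874
on plate 609 disc 0.0461 0.0488 loop 0.048 0.0508 zmax 0.0872
on plate 645 disc -0.0417 0.0528 loop -0.0408 0.0535 zmax 0.0875
```

Emit:
{"name": "apply_moves", "arguments": {"series": [{"x":-0.0035,"y":-0.0035,"z":0.004,"wx":-0.001,"wy":-0.0027,"wz":0.002,"fingers":-1},{"x":-0.0025,"y":-0.0025,"z":0.006,"wx":0,"wy":0,"wz":0,"fingers":-1},{"x":0,"y":0,"z":0.018,"wx":0,"wy":0,"wz":0,"fingers":-1},{"x":0,"y":0,"z":0.018,"wx":0,"wy":0,"wz":0,"fingers":-1},{"x":0,"y":0,"z":0.01,"wx":0,"wy":0,"wz":0,"fingers":-1},{"x":0,"y":0,"z":0,"wx":0,"wy":0,"wz":0,"fingers":-1}]}}

```text
clock: 49.58
tool_pos: [0.632, -0.1042, 0.2176]
eef_rot: [0.997, -0.083, -0.002, -0.0]
contact_force: [0.0, 1.1, -1.1]
opening: 0.22
```

Run:
```python
from h import *
(e,d),a=pick(0)
plan((*e,.1575,a,.02),fingers=-1)
```

```text
at [ 0.632  -0.1042  0.2176] xang -9.52 tilt 0.19 F [ 0.   1.1 -1.1] op 0.22 t 49.575
{"x": 0.0007, "y": 0.0008, "z": 0.0188, "wx": -0.0, "wy": 0.0003, "wz": 0.0004, "fingers": -1}
{"x": 0.0007, "y": 0.0008, "z": 0.0188, "wx": -0.0, "wy": 0.0003, "wz": 0.0004, "fingers": -1}
{"x": 0.0007, "y": 0.0008, "z": 0.0188, "wx": -0.0, "wy": 0.0003, "wz": 0.0004, "fingers": -1}
{"x": 0.0007, "y": 0.0008, "z": 0.0188, "wx": -0.0, "wy": 0.0003, "wz": 0.0004, "fingers": -1}
--
```

Emit:
{"name": "apply_moves", "arguments": {"series": [{"x":0.0014,"y":0.0018,"z":0.006,"wx":0,"wy":0.0006,"wz":0.001,"fingers":-1},{"x":0.001,"y":0.0014,"z":0.01,"wx":0,"wy":0.0004,"wz":0,"fingers":-1},{"x":0,"y":0,"z":0.0135,"wx":0,"wy":0,"wz":0,"fingers":-1},{"x":0,"y":0,"z":0.0135,"wx":0,"wy":0,"wz":0,"fingers":-1},{"x":0,"y":0,"z":0.0135,"wx":0,"wy":0,"wz":0,"fingers":-1},{"x":0,"y":0,"z":0.0125,"wx":0,"wy":0,"wz":0,"fingers":-1},{"x":0,"y":0,"z":0,"wx":0,"wy":0,"wz":0,"fingers":-1},{"x":0,"y":0,"z":0,"wx":0,"wy":0,"wz":0,"fingers":-1}]}}

```text
clock: 50.58
tool_pos: [0.634, -0.1074, 0.1586]
eef_rot: [0.996, -0.085, 0.0, -0.0]
contact_force: [0.0, -0.5, -0.8]
opening: 0.223
```

Run:
```python
from h import *
(e,d),a=pick(0)
plan((*e,.1575,a,.02),fingers=-1)
```

```text
at [ 0.634  -0.1074  0.1586] xang -9.74 tilt 0.05 F [ 0.  -0.5 -0.8] op 0.223 t 50.575
{"x": -0.0005, "y": -0.0004, "z": 0.0014, "wx": -0.0001, "wy": -0.0003, "wz": 0.0003, "fingers": -1}
--
```

Emit:
{"name": "apply_moves", "arguments": {"series": [{"x":0.008,"y":0,"z":0,"wx":0,"wy":0,"wz":0,"fingers":-1},{"x":0.0075,"y":0,"z":0,"wx":0,"wy":0,"wz":0,"fingers":-1},{"x":0,"y":0,"z":0,"wx":0,"wy":0,"wz":0,"fingers":-1},{"x":0,"y":0,"z":-0.01,"wx":0,"wy":0,"wz":0,"fingers":-1},{"x":0,"y":0,"z":-0.015,"wx":0,"wy":0,"wz":0,"fingers":-1},{"x":0,"y":0,"z":-0.015,"wx":0,"wy":0,"wz":0,"fingers":-1},{"x":0,"y":0,"z":-0.03,"wx":0,"wy":0,"wz":0,"fingers":-1}]}}

```text
clock: 51.45
tool_pos: [0.6466, -0.1097, 0.2176]
eef_rot: [0.996, -0.085, -0.0, -0.0]
contact_force: [1.0, -0.6, -1.3]
opening: 0.225
```

Emit:
{"name": "apply_moves", "arguments": {"series": [{"x":0,"y":0,"z":-0.035,"wx":0,"wy":0,"wz":0,"fingers":-1},{"x":0,"y":0,"z":-0.035,"wx":0,"wy":0,"wz":0,"fingers":-1},{"x":0,"y":0,"z":-0.025,"wx":0,"wy":0,"wz":0,"fingers":-1},{"x":0,"y":0,"z":-0.007,"wx":0,"wy":0,"wz":0,"fingers":-1},{"x":0,"y":0,"z":0,"wx":0,"wy":0,"wz":0,"fingers":-1},{"x":0,"y":0,"z":0,"wx":0,"wy":0,"wz":0,"fingers":-1}]}}

```text
clock: 52.2
tool_pos: [0.6463, -0.1094, 0.3065]
eef_rot: [0.996, -0.085, 0.002, -0.0]
contact_force: [-0.4, 0.6, -0.9]
opening: 0.222
```

Run:
```python
from h import *
hung(); t=slot(.048,-.04,-5)
plan((*t,.30,-5,.045),fingers=-1)
```

```text
hung px 376 [ 0.002  0.009 -0.144]
at [ 0.6463 -0.1094  0.3064] xang -9.7 tilt 0.23 F [-0.   0.2 -1.7] op 0.22 t 52.25
{"x": -0.0215, "y": -0.0476, "z": 0.0011, "wx": -0.0, "wy": -0.0002, "wz": -0.0037, "fingers": -1}
{"x": -0.021, "y": -0.0479, "z": 0.0011, "wx": -0.0, "wy": -0.0002, "wz": -0.0037, "fingers": -1}
{"x": -0.0204, "y": -0.0481, "z": 0.0011, "wx": -0.0, "wy": -0.0002, "wz": -0.0037, "fingers": -1}
{"x": -0.0198, "y": -0.0484, "z": 0.0011, "wx": -0.0, "wy": -0.0002, "wz": -0.0037, "fingers": -1}
{"x": -0.0193, "y": -0.0486, "z": 0.0011, "wx": -0.0, "wy": -0.0002, "wz": -0.0037, "fingers": -1}
{"x": -0.0187, "y": -0.0488, "z": 0.0011, "wx": -0.0, "wy": -0.0002, "wz": -0.0037, "fingers": -1}
{"x": -0.0181, "y": -0.049, "z": 0.0011, "wx": -0.0, "wy": -0.0002, "wz": -0.0037, "fingers": -1}
--
```

Emit:
{"name": "apply_moves", "arguments": {"series": [{"x":-0.0107,"y":-0.0238,"z":0,"wx":0,"wy":0,"wz":-0.0037,"fingers":-1},{"x":-0.021,"y":-0.0479,"z":0,"wx":0,"wy":0,"wz":-0.0037,"fingers":-1},{"x":-0.02,"y":-0.0481,"z":0,"wx":0,"wy":0,"wz":-0.0037,"fingers":-1},{"x":-0.019,"y":-0.0484,"z":0,"wx":0,"wy":0,"wz":-0.0037,"fingers":-1},{"x":-0.0185,"y":-0.0486,"z":0,"wx":0,"wy":0,"wz":-0.0037,"fingers":-1},{"x":-0.018,"y":-0.046,"z":0,"wx":0,"wy":0,"wz":-0.0037,"fingers":-1},{"x":-0.012,"y":-0.033,"z":0,"wx":0,"wy":0.001,"wz":-0.0037,"fingers":-1},{"x":-0.006,"y":-0.016,"z":0,"wx":0,"wy":0,"wz":0,"fingers":-1}]}}

```text
clock: 53.25
tool_pos: [0.5689, 0.169, 0.3024]
eef_rot: [0.999, -0.037, -0.002, -0.002]
contact_force: [0.8, 0.2, -2.3]
opening: 0.226
```

Emit:
{"name": "apply_moves", "arguments": {"series": [{"x":0,"y":0,"z":0,"wx":0,"wy":0,"wz":0,"fingers":-1},{"x":0,"y":0,"z":0,"wx":0,"wy":0,"wz":0,"fingers":-1}]}}

```text
clock: 53.5
tool_pos: [0.5683, 0.1691, 0.302]
eef_rot: [0.999, -0.037, -0.002, -0.002]
contact_force: [-0.8, -0.3, -1.8]
opening: 0.219
```

Run:
```python
from h import *
t=slot(.048,-.04,-5)
plan((*t,.21,-5,.03),fingers=-1)
```

```text
at [0.5683 0.1691 0.302 ] xang -4.19 tilt 0.32 F [-0.8 -0.3 -1.8] op 0.219 t 53.5
{"x": 0.0013, "y": -0.0015, "z": 0.0288, "wx": -0.0003, "wy": 0.0003, "wz": 0.0011, "fingers": -1}
{"x": 0.0013, "y": -0.0015, "z": 0.0288, "wx": -0.0003, "wy": 0.0003, "wz": 0.0011, "fingers": -1}
{"x": 0.0012, "y": -0.0015, "z": 0.0288, "wx": -0.0003, "wy": 0.0003, "wz": 0.0011, "fingers": -1}
{"x": 0.0012, "y": -0.0016, "z": 0.0288, "wx": -0.0003, "wy": 0.0003, "wz": 0.0011, "fingers": -1}
--
```

Emit:
{"name": "apply_moves", "arguments": {"series": [{"x":0.0015,"y":-0.001,"z":0.02,"wx":0,"wy":0.001,"wz":0,"fingers":-1},{"x":0.0015,"y":-0.001,"z":0.03,"wx":0,"wy":0,"wz":0,"fingers":-1},{"x":0,"y":0,"z":0.03,"wx":0,"wy":0,"wz":0,"fingers":-1},{"x":0,"y":0,"z":0.022,"wx":0,"wy":0,"wz":0,"fingers":-1},{"x":0,"y":0,"z":0.009,"wx":0,"wy":0,"wz":0,"fingers":-1},{"x":0,"y":0,"z":0,"wx":0,"wy":0,"wz":0,"fingers":-1},{"x":0,"y":0,"z":0,"wx":0,"wy":0,"wz":0,"fingers":-1}]}}

```text
clock: 54.38
tool_pos: [0.5759, 0.16, 0.2113]
eef_rot: [0.999, -0.045, 0.002, 0.001]
contact_force: [0.1, -0.7, -2.0]
opening: 0.222
```

Run:
```python
from h import *
t=slot(.048,-.04,-5)
plan((*t,.1825,-5,.012),fingers=-1)
```

```text
at [0.5759 0.16   0.2113] xang -5.17 tilt 0.21 F [ 0.1 -0.7 -2. ] op 0.222 t 54.375
{"x": -0.002, "y": -0.0056, "z": 0.012, "wx": 0.0001, "wy": -0.0004, "wz": -0.0003, "fingers": -1}
{"x": -0.002, "y": -0.0056, "z": 0.012, "wx": 0.0001, "wy": -0.0004, "wz": -0.0003, "fingers": -1}
{"x": -0.002, "y": -0.0056, "z": 0.012, "wx": 0.0001, "wy": -0.0004, "wz": -0.0003, "fingers": -1}
--
```

Emit:
{"name": "apply_moves", "arguments": {"series": [{"x":-0.002,"y":-0.005,"z":0.01,"wx":0,"wy":0,"wz":0,"fingers":-1},{"x":-0.002,"y":-0.004,"z":0.01,"wx":0,"wy":0,"wz":0,"fingers":-1},{"x":0,"y":0,"z":0.01,"wx":0,"wy":0,"wz":0,"fingers":-1},{"x":0,"y":0,"z":0.005,"wx":0,"wy":0,"wz":0,"fingers":-1},{"x":0,"y":0,"z":0,"wx":0,"wy":0,"wz":0,"fingers":-1},{"x":0,"y":0,"z":0,"wx":0,"wy":0,"wz":0,"fingers":-1}]}}

```text
clock: 55.12
tool_pos: [0.574, 0.1688, 0.1826]
eef_rot: [0.999, -0.045, 0.003, -0.0]
contact_force: [0.5, -0.4, -0.8]
opening: 0.221
```

Emit:
{"name": "apply_moves", "arguments": {"series": [{"x":-0.009,"y":0,"z":0,"wx":0,"wy":0,"wz":0,"fingers":-1},{"x":-0.009,"y":0,"z":0,"wx":0,"wy":0,"wz":0,"fingers":-1},{"x":-0.008,"y":0,"z":0,"wx":0,"wy":0,"wz":0,"fingers":-1},{"x":0,"y":0,"z":0,"wx":0,"wy":0,"wz":0,"fingers":-1}]}}

```text
clock: 55.62
tool_pos: [0.5516, 0.1709, 0.1831]
eef_rot: [0.999, -0.045, 0.003, -0.0]
contact_force: [0.9, -0.5, -1.1]
opening: 0.222
```

Run:
```python
from h import *
stand()
plan((.457,-.2795,.27,5.7,.045),fingers=-1)
```

```text
on plate 564 disc 0.0472 -0.0366 loop 0.0353 -0.0374 zmax 0.0944
on plate 516 disc -0.0422 -0.0414 loop -0.0416 -0.0379 zmax 0.0866
on plate 604 disc 0.0462 0.0495 loop 0.0479 0.0508 zmax 0.0866
on plate 641 disc -0.0418 0.0527 loop -0.0406 0.0539 zmax 0.0867
at [0.552  0.1708 0.1831] xang -5.14 tilt 0.38 F [ 0.  -0.2 -1.1] op 0.22 t 55.675
{"x": -0.0061, "y": 0.0519, "z": -0.01, "wx": -0.0, "wy": -0.0002, "wz": -0.0055, "fingers": -1}
{"x": -0.007, "y": 0.0518, "z": -0.0099, "wx": -0.0, "wy": -0.0002, "wz": -0.0055, "fingers": -1}
{"x": -0.0079, "y": 0.0517, "z": -0.0099, "wx": -0.0, "wy": -0.0002, "wz": -0.0055, "fingers": -1}
{"x": -0.0088, "y": 0.0515, "z": -0.0099, "wx": -0.0, "wy": -0.0002, "wz": -0.0055, "fingers": -1}
{"x": -0.0097, "y": 0.0514, "z": -0.0099, "wx": -0.0, "wy": -0.0002, "wz": -0.0055, "fingers": -1}
{"x": -0.0106, "y": 0.0512, "z": -0.0099, "wx": -0.0, "wy": -0.0002, "wz": -0.0055, "fingers": -1}
{"x": -0.0115, "y": 0.051, "z": -0.0099, "wx": -0.0, "wy": -0.0002, "wz": -0.0055, "fingers": -1}
{"x": -0.0123, "y": 0.0508, "z": -0.0099, "wx": -0.0, "wy": -0.0002, "wz": -0.0055, "fingers": -1}
{"x": -0.0132, "y": 0.0506, "z": -0.0099, "wx": -0.0, "wy": -0.0002, "wz": -0.0055, "fingers": -1}
{"x": -0.0141, "y": 0.0504, "z": -0.0099, "wx": -0.0, "wy": -0.0002, "wz": -0.0055, "fingers": -1}
{"x": -0.015, "y": 0.0501, "z": -0.0099, "wx": -0.0, "wy": -0.0002, "wz": -0.0055, "fingers": -1}
--
```

All four stand. Now I take the hook back to the rack.

Emit:
{"name": "apply_moves", "arguments": {"series": [{"x":0,"y":0,"z":-0.02,"wx":0,"wy":0,"wz":0,"fingers":-1},{"x":0,"y":0,"z":-0.035,"wx":0,"wy":0,"wz":0,"fingers":-1},{"x":0,"y":0,"z":-0.035,"wx":0,"wy":0,"wz":0,"fingers":-1},{"x":-0.006,"y":0.052,"z":-0.01,"wx":0,"wy":0,"wz":-0.0055,"fingers":-1},{"x":-0.007,"y":0.052,"z":0,"wx":0,"wy":0,"wz":-0.0055,"fingers":-1},{"x":-0.008,"y":0.0517,"z":0,"wx":0,"wy":0,"wz":-0.0055,"fingers":-1},{"x":-0.009,"y":0.0515,"z":0,"wx":0,"wy":0,"wz":-0.0055,"fingers":-1},{"x":-0.01,"y":0.0514,"z":0,"wx":0,"wy":0,"wz":-0.0055,"fingers":-1}]}}

```text
clock: 56.68
tool_pos: [0.5123, -0.0345, 0.2734]
eef_rot: [1.0, 0.003, 0.01, -0.003]
contact_force: [0.3, 0.4, -1.9]
opening: 0.225
```

Emit:
{"name": "apply_moves", "arguments": {"series": [{"x":-0.0106,"y":0.0512,"z":0,"wx":0,"wy":0,"wz":-0.0055,"fingers":-1},{"x":-0.0115,"y":0.051,"z":0,"wx":0,"wy":0,"wz":-0.0055,"fingers":-1},{"x":-0.0123,"y":0.0508,"z":0,"wx":0,"wy":0,"wz":-0.0055,"fingers":-1},{"x":-0.012,"y":0.045,"z":0,"wx":0,"wy":0,"wz":-0.0055,"fingers":-1},{"x":-0.009,"y":0.03,"z":0,"wx":0,"wy":0,"wz":-0.0055,"fingers":-1},{"x":-0.004,"y":0.012,"z":0,"wx":0,"wy":0,"wz":0,"fingers":-1},{"x":0,"y":0,"z":0,"wx":0,"wy":0,"wz":0,"fingers":-1},{"x":0,"y":0,"z":0,"wx":0,"wy":0,"wz":0,"fingers":-1}]}}

```text
clock: 57.68
tool_pos: [0.4733, -0.238, 0.2795]
eef_rot: [0.999, 0.044, 0.016, 0.0]
contact_force: [-0.1, 0.4, -1.0]
opening: 0.221
```

Run:
```python
from h import *
plan((.457,-.2795,.265,5.7,.02),fingers=-1)
stand(); chips('side')
```

```text
at [ 0.4733 -0.238   0.2795] xang 5.02 tilt 1.79 F [-0.1  0.4 -1. ] op 0.221 t 57.675
{"x": -0.0085, "y": 0.0166, "z": 0.0058, "wx": 0.0002, "wy": -0.0033, "wz": -0.0013, "fingers": -1}
{"x": -0.0085, "y": 0.0166, "z": 0.0059, "wx": 0.0002, "wy": -0.0033, "wz": -0.0013, "fingers": -1}
{"x": -0.0085, "y": 0.0166, "z": 0.006, "wx": 0.0002, "wy": -0.0033, "wz": -0.0013, "fingers": -1}
--
on plate 505 disc 0.0457 -0.0373 loop 0.048 -0.0365 zmax 0.0867
on plate 512 disc -0.0426 -0.0413 loop -0.0416 -0.0378 zmax 0.0882
on plate 602 disc 0.0459 0.0493 loop 0.048 0.0507 zmax 0.0875
on plate 647 disc -0.0419 0.0528 loop -0.0407 0.0543 zmax 0.0863
side plate 20 0.0652 -0.043 0.0568 0.0585 y -0.05 -0.037
side plate 100 0.0411 -0.0398 0.0571 0.06 y -0.058 -0.018
side plate 92 -0.0501 -0.0446 0.057 0.0595 y -0.063 -0.024
side plate 36 -0.0259 -0.0436 0.057 0.0589 y -0.054 -0.035
side plate 11 0.0665 0.0442 0.0566 0.0579 y 0.04 0.048
side plate 131 0.0413 0.0482 0.057 0.0597 y 0.03 0.068
side plate 33 -0.0241 0.0476 0.057 0.0596 y 0.039 0.056
side plate 140 -0.0472 0.0511 0.0573 0.0599 y 0.032 0.072
side trough 33 -0.0754 0.111 0.0262 0.0289 y 0.105 0.116
side trough 68 -0.012 0.1186 0.0112 0.0139 y 0.111 0.127
```

Emit:
{"name": "apply_moves", "arguments": {"series": [{"x":-0.0085,"y":0.0166,"z":0.005,"wx":0,"wy":-0.0033,"wz":-0.0013,"fingers":-1},{"x":-0.0085,"y":0.0166,"z":0.005,"wx":0,"wy":-0.0033,"wz":-0.0013,"fingers":-1},{"x":-0.007,"y":0.0145,"z":0.003,"wx":0,"wy":-0.0033,"wz":-0.0013,"fingers":-1},{"x":0,"y":0,"z":0,"wx":0,"wy":0,"wz":0,"fingers":-1},{"x":0,"y":0,"z":0,"wx":0,"wy":0,"wz":0,"fingers":-1}]}}

```text
clock: 58.4
tool_pos: [0.4569, -0.28, 0.2674]
eef_rot: [0.999, 0.051, -0.002, 0.001]
contact_force: [-0.1, 0.6, -1.3]
opening: 0.227
```

Run:
```python
from h import *
plan((.457,-.2795,.21,5.7,.02),fingers=-1)
```

```text
at [ 0.4569 -0.28    0.2674] xang 5.85 tilt 0.21 F [-0.1  0.6 -1.3] op 0.227 t 58.4
{"x": 0.0002, "y": -0.0003, "z": 0.0239, "wx": 0.0002, "wy": 0.0003, "wz": 0.0003, "fingers": -1}
{"x": 0.0001, "y": -0.0002, "z": 0.0239, "wx": 0.0002, "wy": 0.0003, "wz": 0.0003, "fingers": -1}
{"x": 0.0001, "y": -0.0002, "z": 0.0239, "wx": 0.0002, "wy": 0.0003, "wz": 0.0003, "fingers": -1}
--
```

Emit:
{"name": "apply_moves", "arguments": {"series": [{"x":0,"y":0,"z":0.01,"wx":0.0006,"wy":0.0008,"wz":0.0005,"fingers":-1},{"x":0,"y":0,"z":0.02,"wx":0,"wy":0,"wz":0,"fingers":-1},{"x":0,"y":0,"z":0.02,"wx":0,"wy":0,"wz":0,"fingers":-1},{"x":0,"y":0,"z":0.01,"wx":0,"wy":0,"wz":0,"fingers":-1},{"x":0,"y":0,"z":0,"wx":0,"wy":0,"wz":0,"fingers":-1}]}}

```text
clock: 59.02
tool_pos: [0.4575, -0.2782, 0.2174]
eef_rot: [0.999, 0.052, 0.0, -0.001]
contact_force: [0.1, 0.6, -2.1]
opening: 0.223
```

Run:
```python
from h import *
plan((.457,-.2795,.1435,5.7,.015),fingers=-1)
```

```text
at [ 0.4575 -0.2782  0.2174] xang 5.91 tilt 0.09 F [ 0.1  0.6 -2.1] op 0.223 t 59.025
{"x": -0.0002, "y": 0.0003, "z": 0.0185, "wx": -0.0001, "wy": -0.0, "wz": 0.0002, "fingers": -1}
{"x": -0.0002, "y": 0.0003, "z": 0.0185, "wx": -0.0001, "wy": -0.0, "wz": 0.0002, "fingers": -1}
{"x": -0.0002, "y": 0.0003, "z": 0.0185, "wx": -0.0001, "wy": -0.0, "wz": 0.0002, "fingers": -1}
{"x": -0.0002, "y": 0.0003, "z": 0.0185, "wx": -0.0001, "wy": -0.0, "wz": 0.0002, "fingers": -1}
{"x": -0.0002, "y": 0.0003, "z": 0.0185, "wx": -0.0001, "wy": -0.0, "wz": 0.0002, "fingers": -1}
--
```

Emit:
{"name": "apply_moves", "arguments": {"series": [{"x":-0.0006,"y":0.0012,"z":0.015,"wx":0,"wy":0,"wz":0.001,"fingers":-1},{"x":0,"y":0,"z":0.0185,"wx":0,"wy":0,"wz":0,"fingers":-1},{"x":0,"y":0,"z":0.0185,"wx":0,"wy":0,"wz":0,"fingers":-1},{"x":0,"y":0,"z":0.0185,"wx":0,"wy":0,"wz":0,"fingers":-1},{"x":0,"y":0,"z":0.014,"wx":0,"wy":0,"wz":0,"fingers":-1},{"x":0,"y":0,"z":0,"wx":0,"wy":0,"wz":0,"fingers":-1},{"x":0,"y":0,"z":0,"wx":0,"wy":0,"wz":0,"fingers":-1}]}}

```text
clock: 59.9
tool_pos: [0.4578, -0.2791, 0.1452]
eef_rot: [0.999, 0.05, 0.001, -0.001]
contact_force: [1.2, -0.5, -1.2]
opening: 0.223
```

Run:
```python
from h import *
plan((.457,-.2795,.1412,5.7,.015),fingers=-1)
```

```text
at [ 0.4578 -0.2791  0.1452] xang 5.73 tilt 0.11 F [ 1.2 -0.5 -1.2] op 0.223 t 59.9
{"x": -0.0011, "y": 0.0004, "z": 0.005, "wx": -0.0004, "wy": -0.0005, "wz": 0.0002, "fingers": -1}
--
```

Seat it, release and rise.

Emit:
{"name": "apply_moves", "arguments": {"series": [{"x":-0.001,"y":0,"z":0.0025,"wx":0,"wy":0,"wz":0,"fingers":-1},{"x":0,"y":0,"z":0.002,"wx":0,"wy":0,"wz":0,"fingers":-1},{"x":0,"y":0,"z":0,"wx":0,"wy":0,"wz":0,"fingers":-1},{"x":0,"y":0,"z":0,"wx":0,"wy":0,"wz":0,"fingers":-0.3},{"x":0,"y":0,"z":0,"wx":0,"wy":0,"wz":0,"fingers":0.2},{"x":0,"y":0,"z":0,"wx":0,"wy":0,"wz":0,"fingers":0.2},{"x":0,"y":0,"z":0,"wx":0,"wy":0,"wz":0,"fingers":0.2}]}}

```text
clock: 60.78
tool_pos: [0.4581, -0.2797, 0.143]
eef_rot: [0.999, 0.05, 0.002, 0.0]
contact_force: [0.6, -0.6, -0.0]
opening: 0.599
```

Emit:
{"name": "apply_moves", "arguments": {"series": [{"x":0,"y":0,"z":-0.02,"wx":0,"wy":0,"wz":0,"fingers":0.2},{"x":0,"y":0,"z":-0.04,"wx":0,"wy":0,"wz":0,"fingers":0.2},{"x":0,"y":0,"z":-0.05,"wx":0,"wy":0,"wz":0,"fingers":0.2},{"x":0,"y":0,"z":-0.05,"wx":0,"wy":0,"wz":0,"fingers":0.2},{"x":0,"y":0.06,"z":0,"wx":0,"wy":0,"wz":0,"fingers":0.2},{"x":0,"y":0.06,"z":0,"wx":0,"wy":0,"wz":0,"fingers":0.2},{"x":0,"y":0.06,"z":0,"wx":0,"wy":0,"wz":0,"fingers":0.2},{"x":0,"y":0,"z":0,"wx":0,"wy":0,"wz":0,"fingers":0.2}]}}

```text
clock: 61.78
tool_pos: [0.4739, -0.4257, 0.2847]
eef_rot: [0.999, 0.052, 0.006, 0.002]
contact_force: [0.2, 1.1, -0.6]
opening: 0.599
```

Run:
```python
from h import *
plan((.457,-.2795,.1412,5.7,.5),fingers=-1)
p,d=snap('top'); W=world('top',d);Z=W[...,2]
m=np.zeros(Z.shape,bool); m[275:345,410:480]=1; k=m&(Z>.155)&(Z<.25); print('hook',k.sum(),cv2.minAreaRect(W[k][:,:2].astype(np.float32)),W[k][:,2].mean(),Z[k].max())
m=(abs(W[...,0]-.45)<.08)&(abs(W[...,1]+.008)<.06); k=m&(Z>.09)&(Z<.12); print('scraper handle',W[k].mean(0))
cv2.imwrite('pics/t6.png',cv2.resize(p[100:380,100:580,::-1],None,fx=1.66,fy=1.66,interpolation=cv2.INTER_CUBIC))
chips(); stand()
```

```text
at [ 0.4739 -0.4257  0.2847] xang 5.96 tilt 0.69 F [ 0.2  1.1 -0.6] op 0.599 t 61.775
{"x": -0.004, "y": -0.1847, "z": 0.1786, "wx": 0.0013, "wy": -0.0036, "wz": 0.0015, "fingers": -1}
--
hook 161 ((0.4587644636631012, -0.2791639268398285), (0.019840143620967865, 0.02100168913602829), 5.722727298736572) 0.17889639730283874 0.18522125992644467
scraper handle [0.44888812 0.01740994 0.10472008]
top plate 32 0.0651 -0.0441 0.058 0.06 y -0.056 -0.033
top plate 21 0.0638 0.0433 0.0584 0.06 y 0.035 0.05
top plate 84 0.0423 -0.0389 0.0581 0.06 y -0.06 -0.019
top plate 69 0.0404 0.0518 0.0581 0.0599 y 0.038 0.074
top plate 19 -0.026 -0.0461 0.0577 0.0598 y -0.053 -0.038
top plate 40 -0.0249 0.0481 0.0575 0.06 y 0.039 0.061
top plate 10 -0.0326 -0.0242 0.0545 0.0597 y -0.028 -0.017
top plate 69 -0.0484 -0.0397 0.0578 0.0599 y -0.055 -0.023
top plate 10 -0.0446 -0.0604 0.057 0.0589 y -0.063 -0.057
top plate 10 -0.0426 0.0692 0.0562 0.0598 y 0.064 0.076
top plate 51 -0.0511 0.0497 0.0578 0.06 y 0.031 0.065
top trough 57 0.0649 0.1309 0.0124 0.0175 y 0.124 0.139
top trough 67 0.0394 0.1332 0.0129 0.0167 y 0.124 0.142
top trough 76 -0.0102 0.1198 0.0144 0.0203 y 0.109 0.13
top trough 34 -0.0746 0.11 0.0265 0.0329 y 0.106 0.115
on plate 510 disc 0.0466 -0.0379 loop 0.0481 -0.0363 zmax 0.0866
on plate 514 disc -0.0422 -0.0411 loop -0.0416 -0.0379 zmax 0.0866
on plate 609 disc 0.0465 0.0496 loop 0.0478 0.0504 zmax 0.0865
on plate 639 disc -0.0416 0.0527 loop -0.0408 0.0533 zmax 0.0872
```

View pics/t6.png

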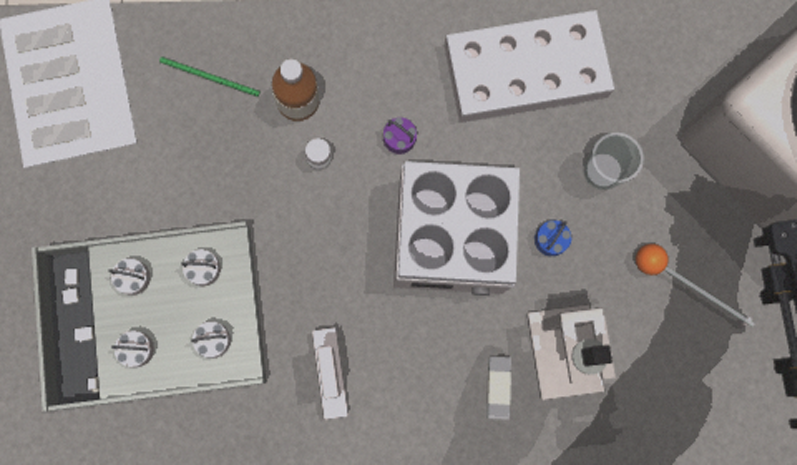

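The final picture shows four carriers upright on the plate, four chips in the trough, the hook at (595,355), the scraper standing at (330,370), empty bores and the bystanders in place. Handing in.

```bash
python3 -c "
from plant import *
print(finish_job())"
```

```text
the job is handed in; nothing more can be done
None
```

The job is done and handed in at about 62 s on the robot's clock; no verdict was reported. I wiped all four chips into the trough in two scraper passes and put the scraper back on the bench. Then I drew all four carriers out with the hook, stood them on the plate and hung the hook back in its rack.

What the last checks showed:
- **Carriers:** all four stand on the plate between the lips. Their loop tops measure 86.5 to 87.2 mm above the bench, against an expected 87 to 88 mm. I did not measure their tilt separately.
- **Chips:** all four lie in the trough, 110 to 133 mm from the plate's centre along y. One leans on the trough's inner wall at x about -75 mm. Its visible surface averages 9 mm below the plate's top and its highest point is about 3 mm below.
- **Hook:** its handle stands within 2 mm of its starting place in the rack, at the same height.
- **Scraper:** it stands upright, with the handle top 105 mm above the bench. It had moved about 25 mm from where I released it, without the robot near. I take this to be the announced knock.
- **Bystanders:** by eye in the top view they are where they started; I did not measure them.

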